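Pry the retaining clip off a tube mixer and lift its carousel into the tray

TASK

The tube mixer's carousel has to go for washing. With the hooked pick from its rest, pry the sprung retaining clip out of its groove on the mixer's spindle, gently (never over about 20 N with the pick) and without losing the clip off the bench, then lay the pick down on the bench or in the white instrument tray. Lift the carousel off the spindle and set it down flat in the tray, hub up, leaving the things around undisturbed.

Things in the scene. Friction and masses are not known exactly. Their poses are not given: they have to be found in the camera images.
- mixer: Fixed drive unit of the tube mixer: white box 150 x 150 mm, 40 mm tall, on the bench, with an upright steel spindle in its middle. Origin on the spindle axis at bench level, z up.
- spindle_top (a point): Centre of the spindle's upper end, 140 mm above the bench. The spindle is 20 mm thick; its groove, 15 mm thick, reaches from 20.5 to 16 mm below this point. The seated clip's underside is 20.5 mm and the hub's top face 26 mm below this point, so the hook has 5.5 mm of room under the clip.
- clip: Dark sprung clip, 42 mm across, 3.2 mm thick, lying in the spindle's groove. Origin: middle of its underside, on the spindle axis when seated. Its bow is at its own -x side (inner edge 17.2, outer edge 21.2 mm from the origin); between bow and spindle is a window 7.2 mm deep, 12 mm wide. Jaws at its +x side grip the groove. Pulled level to its -x it gives way at 7 to 16 N after 8 to 12 mm.
- carousel: Loose white round plate on the spindle, 116 mm across, 8 mm thick, twelve 11 mm holes near its rim, hub in the middle. About 160 g. Origin: centre of the underside, z up along the hub. Seated its underside is 84 mm above the bench; it can rise 5.5 mm before the clip stops it.
- carousel_hub (a point): Centre of the hub's top face, 30 mm above the carousel's underside. The hub is 34 mm across, 22 mm tall above the plate, with a 22.6 mm bore. Grasp it across from above, one finger either side of the spindle, which stands 26 mm above this face.
- pick: Loose hooked pick: flat-sided black handle along its x axis, 100 long, 10 wide, 12 mm tall, origin at its centre. A 4 mm wire from its collet (+x) bends down (-z) into a 3.2 mm leg, axis 101 to 129 mm ahead of the origin: clamped anew each time, not measured. A toe 2.7 mm thick points back to the handle; leg and toe are 5.7 mm deep, their underside 21.2 mm below the handle's axis.
- pick_rest: Fixed grey rest that holds the pick level, handle axis 34 mm above the bench, hook hanging down. The handle lies in two notched posts, 39 mm tall, and is free over 70 mm between them. Origin: centre of the underside, x along the pick, towards the hook.
- eps_tray: Fixed white instrument tray, rim 40 mm tall and 15 mm thick; the inner floor is 12 mm above the bench, 264 mm along the tray's x and 234 mm along its y. Its x axis points to the robot's left. Origin: centre of the underside. Forceps lie in its right part (-x); the left part is clear.
- bottle_blue: Small bottle with blue cap, 56 mm wide, 103 mm tall, a bystander. Origin: centre of the underside.
- timer: White timer with three buttons, 62 x 68 x 19 mm, a bystander. Origin: centre of the underside.
- dish: Clear petri dish 62 mm across, 15 mm tall, a bystander. Origin: centre of the underside.
- marker: Blue marker pen 135 mm long lying on the bench, a bystander. Origin: its middle, underside.

How it is judged:
By the outcome, as a careful person would: the job done as asked, in the order asked, and still so for the second after the job is handed in, with the robot touching nothing.
It also fails if it takes over 67 s, if anything falls off the work surface, if the arm or the gripper's body presses on something with over 40 N, if the wrist force passes 120 N, or if a joint passes its speed limit or range.

ROBOT

A 7-joint arm with a two-finger parallel gripper is mounted at the origin on a cart in front of the work surface, level with it; the furniture and walls round the work are solid. World frame = base frame: x ahead of the robot, y to its left, z up, the work surface at z = 0. Lengths are in m, angles in rad, forces in N, time in s.
With the tool pointing down it reaches from about 0.4 to 0.85 m from the base axis. Payload 10.4 kg.
Tool frame: the origin (TCP) lies on the centre line of the jaws, within the pads' length; the fingertips stand r.tip_extent ahead of it and the grasp point (between the pads) lies 8 mm behind it (r.tip_extent is the distance from the TCP to the fingertips, in m); z points along the fingers, y is the direction in which the jaws open and shut (so a half turn about z gives the same grasp; the last joint's range is limited). The gripper opens to 87 mm and grips with 3 to 60 N. Pads are 19 mm wide; open, the fingers measure 117 mm over their backs; the gripper's body (75 mm by 190 mm) begins 51 mm behind the grasp point.
Start: joints at [1.123, 0.332, -0.065, 1.46, 0.022, 1.35, -0.088], TCP at [0.258, -0.569, 0.198] pointing down, gripper open.
Joint ranges: [-2.6, 2.6], [-0.5, 2.12], [-1.47, 1.34], [0.16, 2.42], [-1.27, 4.41], [0.06, 2.06], [-2.6, 2.6]. Speed limits (rad/s): [2.22, 2.22, 2.79, 2.79, 3.14, 3.14, 3.14].

INTERFACE

Orientations are given as a unit quaternion [x, y, z, w].
In Python, from bench import r gives the robot as it stands.
- The arm moves only by the shell command python3 -m jog 'ROWS' [FORCE]. ROWS is JSON, a list of rows, each a list of 7 numbers: the shift along the tool's x, y, z in cm, then the turn, a rotation vector about the tool's x, y, z in rad, then the opening, from -1 (shut) to 1 (fully open). In form: [[tx, ty, tz, wx, wy, wz, jaw], ...]. A call has 1 to 20 rows; each row shifts and turns the commanded pose from where the row before left it, along the tool's axes as they then stand; what a row does not reach is not made up. A row lasts 1/8 s, in which the tool goes at most 62.5 mm and 10.7 degrees, less where a joint would pass 70% of its speed; a pose out of reach is approached as far as the arm can. A call with a gripper value outside its range is refused whole. The fingers move at their own pace and stop on an object; FORCE is the grip in N (left out, the last holds). Time passes only in rows, so rows that do not move let the fingers close. It gives the time, the measured TCP pose, the force and the opening at its end, in the units of the state.
- r.read_state(): the state, without advancing time (a new reading comes with each control period).
- r.camera(name): name is "side" or "top" or "wrist"; returns a dict with "frame" (420x560x3 uint8, red, green, blue), "fx", "fy", "cx", "cy" (pixels), "k1" (the pictures are not rectified: a ray, as slopes to the right and down, at radius r is drawn at 1 + k1 r^2 times it, then the intrinsics apply), "camera_from_world" (4x4, takes a point from world to camera coordinates). Camera axes: x right, y down, z forward; pixel columns grow to the right and rows downward; lengths in m; the calibration is good to about 2 mm. A picture is of the moment at which its call begins. There is no depth.
- r.close_job(): hands the job in, once; it reports no verdict.
Trained networks look in a picture, given as the dict that the camera call returned (one of the last four; its "shot" number tells which), for a name from the list of things; names that differ only in an ending like _2 or _b are one class to them, and where a whole thing is asked for, a point or a joint stands for the part that bears it (a point fixed in the world has none). Each returns a list of dicts, best first, with "score" (0 to 1); they miss things now and then, are a little off and sometimes report something else, mostly with a low value. They report only what shows in the picture. A call takes as long as a camera call.
- r.search_frame(picture, thing): "rect" ([left, top, right, bottom] in pixels, round what is visible of it).
The state is a dict: "time": time; "joint_positions": joint angles; "joint_vel": joint speeds; "joint_torque": joint torques, N m; "ee_pos": TCP position; "eef_rot": TCP orientation; "ft_force": force on the tool from outside, world axes, zero at the start; "torque": the same for the moment, N m; "width": finger opening in m.
Only numpy, scipy, OpenCV 4.12 (cv2) and the standard library are available. Lean on these libraries where they do the work, as an engineer would, in place of code of your own. Each camera call takes 0.05 s, during which the arm holds its last target.

## Working session

There is one attempt and no reset: what is moved stays moved. The work goes in short steps, Python scripts to look and compute and a shell command to move; the robot and the scene stay as the last step left them, time stands still between calls to the robot, and variables do not carry over. Pictures are saved under pics/ and viewed, and the job is handed in when it is done.

```bash
ls; mkdir -p pics
python3 - <<'E'
from bench import r
import cv2
s=r.read_state(); print({k:(v if not hasattr(v,'round') else v) for k,v in s.items()}); print(r.tip_extent)
for n in ['side','top','wrist']:
    c=r.camera(n); cv2.imwrite(f'pics/{n}0.png',c['frame'][:,:,::-1]); print(n,c['fx'],c['k1'],c['camera_from_world'])
    for t in ['mixer','spindle_top','clip','carousel','carousel_hub','pick','pick_rest','eps_tray','bottle_blue','timer','dish','marker']:
        d=r.search_frame(c,t); print(t,[([round(x) for x in e['rect']],round(e['score'],2)) for e in d[:2]])
E
```

```text
pics
{'time': 0.0, 'joint_positions': array([ 1.12339353,  0.33286555, -0.06472705,  1.46094947,  0.02158104,
        1.34988622, -0.08849269]), 'joint_vel': array([ 6.18356373e-05,  6.14353683e-04, -1.07529515e-04,  1.06986385e-03,
       -4.52541450e-04,  1.14421626e-03,  6.20561775e-04]), 'joint_torque': array([-7.29572967e-04, -6.23258972e+01,  2.40881578e-02, -3.89897847e+01,
       -6.13720785e-02,  3.98255582e-02,  1.30072376e-04]), 'ee_pos': array([ 0.25742843, -0.56905812,  0.19725408]), 'eef_rot': array([ 9.77521998e-01,  2.10832263e-01, -1.67728190e-04, -6.86773285e-04]), 'ft_force': array([-0.01908467,  0.30305376,  0.02570516]), 'torque': array([-0.00452592,  0.0074379 ,  0.00439783]), 'width': 0.08704698410174438}
0.011
side 394.92396529515105 -0.06762080534209969 [[ 9.99882246e-01  1.53182912e-02  9.19250286e-04 -5.39276472e-01]
 [ 8.23632517e-03 -4.85143322e-01 -8.74395860e-01  1.79215801e-01]
 [-1.29482822e-02  8.74300467e-01 -4.85212361e-01  7.79946938e-01]
 [ 0.00000000e+00  0.00000000e+00  0.00000000e+00  1.00000000e+00]]
mixer [([258, 171, 318, 234], 0.67)]
spind
[... 1041 characters left out ...]
, 0.73)]
bottle_blue [([112, 255, 149, 282], 0.77), ([296, 131, 330, 165], 0.22)]
timer [([295, 130, 329, 166], 0.6), ([228, 273, 260, 331], 0.51)]
dish [([262, 127, 289, 149], 0.88)]
marker [([228, 272, 260, 329], 0.85), ([298, 130, 330, 166], 0.23)]
wrist 318.7160584536308 -0.00311180706903637 [[ 4.13280338e-01 -9.10603817e-01 -2.23759524e-04 -6.26721370e-01]
 [-8.80403315e-01 -3.99636483e-01  2.55305079e-01 -3.09714090e-02]
 [-2.32571202e-01 -1.05315571e-01 -9.66860521e-01  3.89712786e-01]
 [ 0.00000000e+00  0.00000000e+00  0.00000000e+00  1.00000000e+00]]
mixer []
spindle_top []
clip []
carousel []
carousel_hub []
pick []
pick_rest []
eps_tray []
bottle_blue []
timer []
dish []
marker []
```

View pics/side0.png

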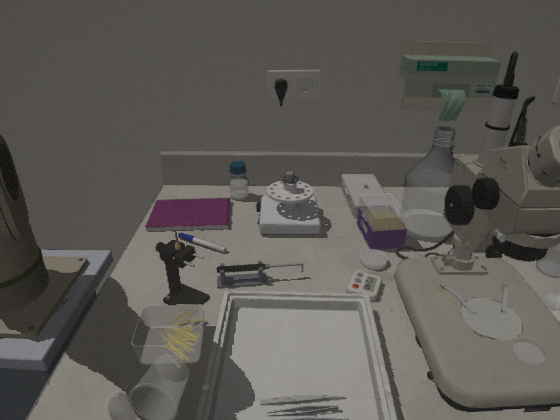

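View pics/top0.png

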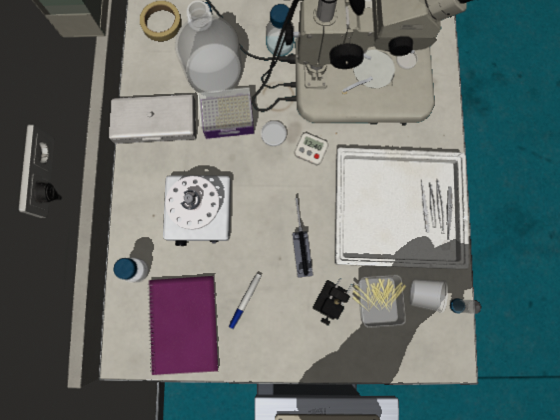

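Both views show the mixer at around px (197,208) in the top view. The pick on its rest is at (302,250) with its hook at about (297,195), and the tray is at (402,207). I'll turn these into coordinates.

```bash
cat > h.py <<'E'
import numpy as np, cv2
from scipy.spatial.transform import Rotation as R
from bench import r
def proj(c,P):
    P=np.atleast_2d(P); T=c['camera_from_world']; q=P@T[:3,:3].T+T[:3,3]; s=q[:,:2]/q[:,2:]
    s=s*(1+c['k1']*(s**2).sum(1,keepdims=True)); return s*[c['fx'],c['fy']]+[c['cx'],c['cy']]
def ray(c,uv):
    d=(np.array(uv,float)-[c['cx'],c['cy']])/[c['fx'],c['fy']]; s=d.copy()
    for _ in range(20): s=d/(1+c['k1']*(s@s))
    T=c['camera_from_world']; Rm=T[:3,:3]; return -Rm.T@T[:3,3], Rm.T@np.array([s[0],s[1],1.])
def onz(c,uv,z):
    o,d=ray(c,uv); return o+d*(z-o[2])/d[2]
def tri(obs):
    A=np.zeros((3,3));b=np.zeros(3)
    for c,uv in obs:
        o,d=ray(c,uv); d/=np.linalg.norm(d); M=np.eye(3)-np.outer(d,d); A+=M;b+=M@o
    return np.linalg.solve(A,b)
def snap(n,name,box=None,k=1):
    c=r.camera(n); f=c['frame'][:,:,::-1].copy(); save(f,name,box,k); return c
def save(f,name,box=None,k=1):
    if box: f=f[box[1]:box[3],box[0]:box[2]]
    if k!=1: f=cv2.resize(f,None,fx=k,fy=k,interpolation=cv2.INTER_CUBIC)
    cv2.imwrite(f'pics/{name}.png',f)
def tool(c): 
    s=r.read_state(); return s['ee_pos'],R.from_quat(s['eef_rot']).as_matrix()
def cmd(pos,xdir):
    """jog shifts (tool cm) & turn about tool z to reach pos with tool x,z (down), level, tool x along xdir"""
    s=r.read_state(); M=R.from_quat(s['eef_rot']).as_matrix()
    x=np.array([np.cos(xdir),np.sin(xdir),0]);z=np.array([0,0,-1.]);G=np.stack([x,np.cross(z,x),z],1)
    d=M.T@(np.array(pos)-s['ee_pos'])*100; rv=R.from_matrix(M.T@G).as_rotvec()
    return d.round(2),rv.round(3)
E
python3 - <<'E'
from h import *
c=snap('top','topA',(150,160,330,290),4)
for n,uv,z in [('mixerbox',(197,208),.04),('carousel',(194,202),.092),('rest',(303,253),.03),('hook',(297,196),.034),('handle back',(304,275),.034),('tray',(402,207),.04),('bottle',(125,268),.1),('dish',(274,133),.015),('timer',(311,149),.019),('mk1',(233,326),.01),('mk2',(260,273),.01)]:
    print(n,onz(c,uv,z).round(3))
print(onz(c,(338,148),.04),onz(c,(465,265),.04),onz(c,(338,265),.04))
s=r.read_state();M=R.from_quat(s['eef_rot']).as_matrix();print(M.round(3))
c=r.camera('wrist');T=c['camera_from_world'];o=-T[:3,:3].T@T[:3,3];print('cam in tool',M.T@(o-s['ee_pos']),(M.T@T[:3,:3].T).round(3),c['cx'],c['cy'])
E
```

```text
mixerbox [0.564 0.297 0.04 ]
carousel [0.568 0.295 0.092]
rest [0.466 0.056 0.03 ]
hook [0.595 0.07  0.034]
handle back [0.417 0.054 0.034]
tray [ 0.571 -0.168  0.04 ]
bottle [0.424 0.434 0.1  ]
dish [0.752 0.125 0.015]
timer [0.712 0.037 0.019]
mk1 [0.302 0.211 0.01 ]
mk2 [0.421 0.153 0.01 ]
[ 0.70849933 -0.02416377  0.04      ] [ 0.44106709 -0.30538783  0.04      ] [ 0.4390529  -0.02073154  0.04      ]
[[ 0.911  0.412  0.   ]
 [ 0.412 -0.911 -0.   ]
 [ 0.     0.    -1.   ]]
cam in tool [ 0.07033847  0.00170813 -0.18646847] [[ 0.001 -0.967 -0.255]
 [ 1.     0.001 -0.   ]
 [ 0.    -0.255  0.967]] 277.16648149616725 210.7346359671665
```

View pics/topA.png

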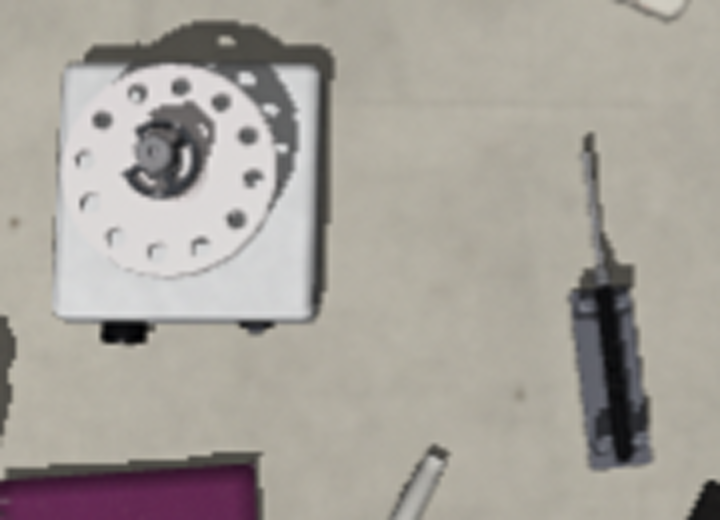

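Run:
```python
from h import *
print(cmd([.51,.06,.2],.06))
```

```text
(array([ 48.94, -46.95,  -0.2 ]), array([ 0.   , -0.   ,  0.365]))
```

```bash
python3 -m jog '[[2,-1.9,0,0,0,0,1],[3.7,-3.6,0,0,0,0,1],[3.9,-3.75,0,0,0,0,1],[3.9,-3.75,0,0,0,0,1],[3.9,-3.75,0,0,0,0,1],[3.9,-3.75,0,0,0,0,1],[3.9,-3.75,0,0,0,0,1],[3.9,-3.75,0,0,0,0,1],[3.9,-3.75,0,0,0,0,1],[3.9,-3.75,0,0,0,0,1],[3.9,-3.75,0,0,0,0,1],[3.9,-3.75,0,0,0,0,1],[3.9,-3.75,0,0,0,0,1],[0,0,0,0,0,0.18,1],[0,0,0,0,0,0.18,1],[0,0,0,0,0,0,1]]'
python3 - <<'E'
from h import *
c=snap('wrist','w1')
for t in ['pick','pick_rest']: print(t,[([round(x) for x in e['rect']],round(e['score'],2)) for e in r.search_frame(c,t)[:2]])
print(cmd([.51,.06,.2],.06))
E
```

```text
time: 4.05
ee_pos: [0.5078, 0.0568, 0.1981]
eef_rot: [0.999, 0.033, 0.0, 0.0]
ft_force: [0.1, 0.2, -0.0]
width: 0.0871
pick [([271, 110, 288, 266], 0.93)]
pick_rest [([262, 176, 295, 263], 0.57)]
(array([ 0.25, -0.32, -0.19]), array([ 0.   , -0.   ,  0.008]))
```

View pics/w1.png

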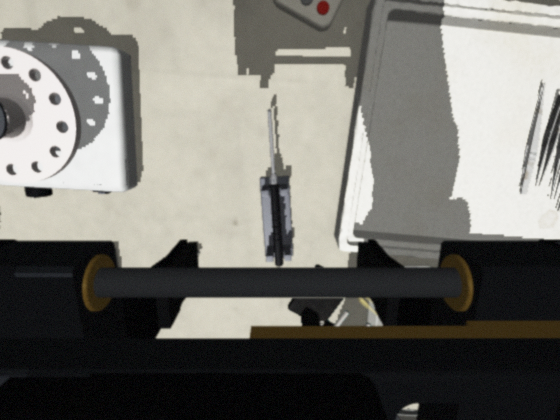

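Run:
```python
from h import *
c=snap('wrist','w1z',(220,90,330,280),4)
s=r.read_state();print(proj(c,[s['ee_pos'],s['ee_pos']-[0,0,.1]]))
```

```text
[[274.93746734 244.28659106]
 [275.69949591 205.72610652]]
```

View pics/w1z.png

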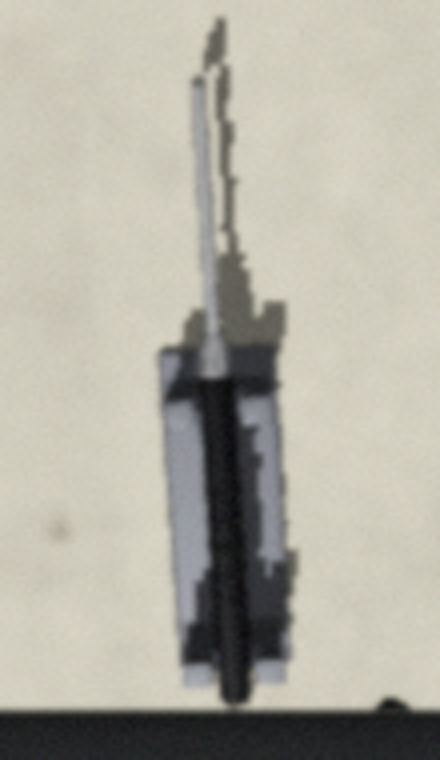

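Run:
```python
from h import *
c=r.camera('wrist')
f=onz(c,(274.4,184.5),.040);b=onz(c,(278.3,264.5),.040);h=onz(c,(269.4,109.5),.034)
ctr=(f+b)/2; d=f-b; L=np.linalg.norm(d);yaw=np.arctan2(d[1],d[0])
print(f,b,h,ctr,L,yaw, 'hook end ahead of ctr',(h-ctr)@d/L, np.arctan2(*(h-ctr)[1::-1]))
```

```text
[0.51716133 0.05898275 0.04      ] [0.42289307 0.04811913 0.04      ] [0.59528581 0.06950955 0.034     ] [0.4700272  0.05355094 0.04      ] 0.09489217140582333 0.11473539510530294 hook end ahead of ctr 0.12626205660272563 0.12672256351134992
```

Run:
```python
from h import *
print(cmd([.468,.0535,.11],.12))
```

```text
(array([-3.99,  0.05,  8.81]), array([ 0.   , -0.   , -0.053]))
```

```bash
python3 -m jog '[[-2,0,2.8,0,0,0,0],[-2,0.05,3,0,0,0,0],[0,0,3,0,0,-0.053,0],[0,0,0,0,0,0,0]]'
python3 - <<'E'
from h import *
c=snap('wrist','w2',(180,20,380,300),2.8)
print(cmd([.468,.0535,.11],.12))
s=r.read_state();print(proj(c,[s['ee_pos'],s['ee_pos']-[0,0,.07]]))
E
```

```text
time: 4.8
ee_pos: [0.4664, 0.0534, 0.1087]
eef_rot: [0.998, 0.059, -0.002, -0.0]
ft_force: [0.5, -0.6, -0.2]
width: 0.055
(array([0.04, 0.02, 0.02]), array([-0.   ,  0.001, -0.002]))
[[274.55945408 243.19635678]
 [275.28570948 213.06273363]]
```

View pics/w2.png

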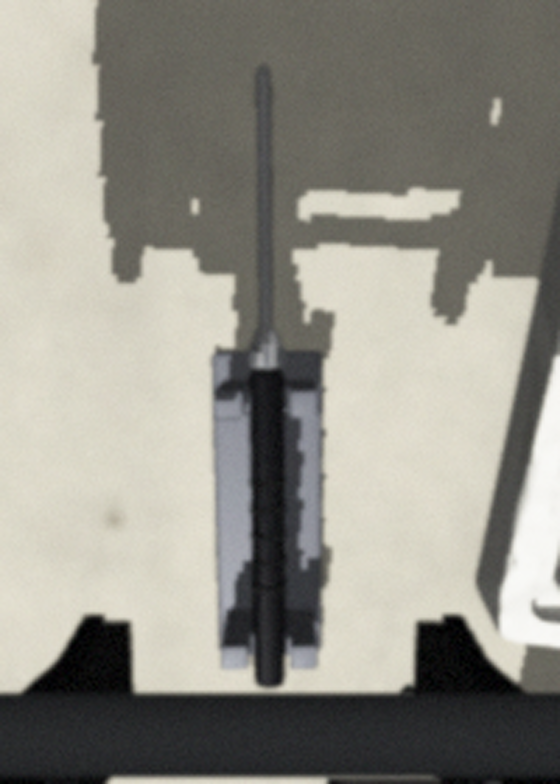

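Run:
```python
from h import *
c=r.camera('wrist')
f=onz(c,(274.8,152.1),.040);b=onz(c,(276.1,264.),.040);h=onz(c,(273.9,43.6),.034)
ctr=(f+b)/2; d=f-b; L=np.linalg.norm(d);yaw=np.arctan2(d[1],d[0])
print(f,b,h,ctr,L,yaw, 'hook end ahead of ctr',(h-ctr)@d/L, np.arctan2(*(h-ctr)[1::-1]))
for x in [1]:
  for (u,v) in [(215,350),(320,350),(222,665),(318,665)]: print(onz(c,(u/2.8+180,v/2.8+20),.03))
print(cmd([ctr[0],ctr[1],.029],yaw))
```

```text
[0.51831761 0.06020905 0.04      ] [0.42290071 0.0478485  0.04      ] [0.59740231 0.07023604 0.034     ] [0.47060916 0.05402878 0.04      ] 0.09621418281045728 0.12882517825262693 hook end ahead of ctr 0.1278246157788479 0.12713504517613622
[0.52149357 0.07554689 0.03      ]
[0.52514635 0.04499287 0.03      ]
[0.42289419 0.06313515 0.03      ]
[0.42656771 0.03248167 0.03      ]
(array([0.21, 0.01, 8.2 ]), array([-0.   , -0.001, -0.011]))
```

```bash
python3 -m jog '[[0.2,0,2,0,0,-0.01,0],[0,0,2.5,0,0,0,0],[0,0,2,0,0,0,0],[0,0,1.5,0,0,0,0],[0,0,0,0,0,0,-1],[0,0,0,0,0,0,-1],[0,0,0,0,0,0,-1],[0,0,0,0,0,0,-1]]' 50
```

```text
time: 5.9
ee_pos: [0.4702, 0.0539, 0.0305]
eef_rot: [0.998, 0.064, 0.0, 0.0]
ft_force: [-0.4, -0.7, 0.3]
width: 0.0116
```

```bash
python3 -m jog '[[0,0,0,0,0,0,-1],[0,0,0,0,0,0,-1]]' 50; python3 -m jog '[[0,0,-1,0,0,0,-1],[0,0,-3,0,0,0,-1],[0,0,-5,0,0,0,-1],[0,0,-5,0,0,0,-1],[0,0,-2,0,0,0,-1],[0,0,0,0,0,0,-1]]'
python3 - <<'E'
from h import *
c=snap('wrist','w3')
c=snap('side','s3',(200,130,340,300),4)
c=snap('top','t3',(220,140,360,300),4)
E
```

```text
time: 6.15
ee_pos: [0.4699, 0.0539, 0.0301]
eef_rot: [0.998, 0.064, 0.0, 0.0]
ft_force: [-0.1, 0.0, 0.4]
width: 0.0011
time: 6.9
ee_pos: [0.4708, 0.0541, 0.1919]
eef_rot: [0.998, 0.064, 0.002, 0.0]
ft_force: [-1.1, -0.4, -0.5]
width: 0.0004
```

View pics/w3.png

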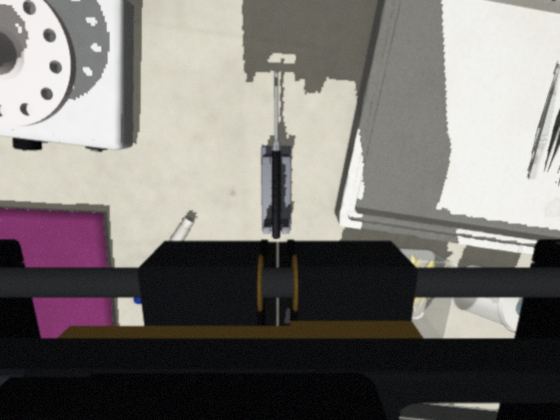

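View pics/s3.png

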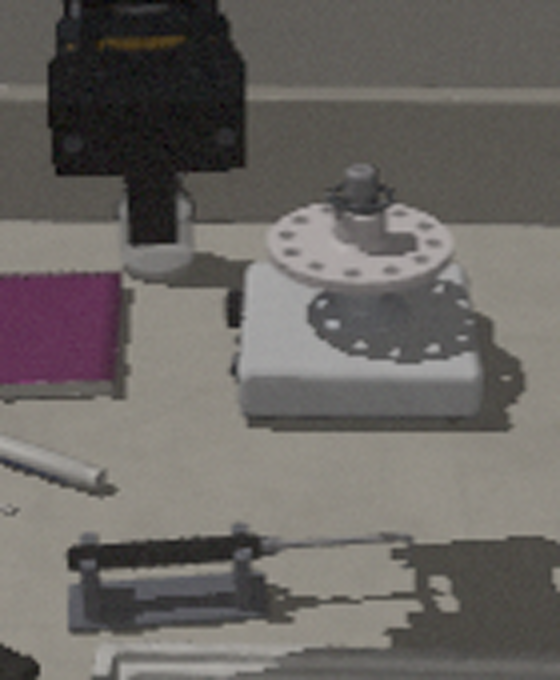

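Run:
```python
from h import *
c=r.camera('side');w=r.camera('wrist');t=r.camera('top')
s=r.read_state();M=R.from_quat(s['eef_rot']).as_matrix()
tip=s['ee_pos']+M[:,2]*.011
print('tip side',proj(c,tip),'top',proj(t,tip),'wrist',proj(w,tip))
for p in [(.4705,.054,.034),(.518,.0602,.034),(.423,.0478,.034),(.597,.0702,.034),(.4705,.054,0.)]: print(p,proj(c,p),(proj(c,p)-[200,130])*4,proj(t,p),proj(w,p))
```

```text
tip side [[238.98535704 206.27217376]] top [[308.72126848 244.88363044]] wrist [[274.89527941 238.04373073]]
(0.4705, 0.054, 0.034) [[242.80844326 267.90386087]] [[171.23377306 551.61544347]] [[304.12541649 250.72874722]] [[275.94365476 192.07225754]]
(0.518, 0.0602, 0.034) [[266.17103964 266.29213823]] [[264.68415855 545.1685529 ]] [[301.38234355 229.6466449 ]] [[275.86980553 147.41074717]]
(0.423, 0.0478, 0.034) [[219.21801629 269.5020003 ]] [[ 76.87206516 558.00800121]] [[306.90099793 272.11058844]] [[276.01259209 233.68392082]]
(0.597, 0.0702, 0.034) [[304.4494094  263.68186748]] [[417.79763761 534.7274699 ]] [[297.03254823 195.27277292]] [[276.04720051  65.50924998]]
(0.4705, 0.054, 0.0) [[243.48726194 280.86348975]] [[173.94904778 603.45395899]] [[303.22769376 252.00988296]] [[276.06857659 186.36080123]]
```

View pics/t3.png

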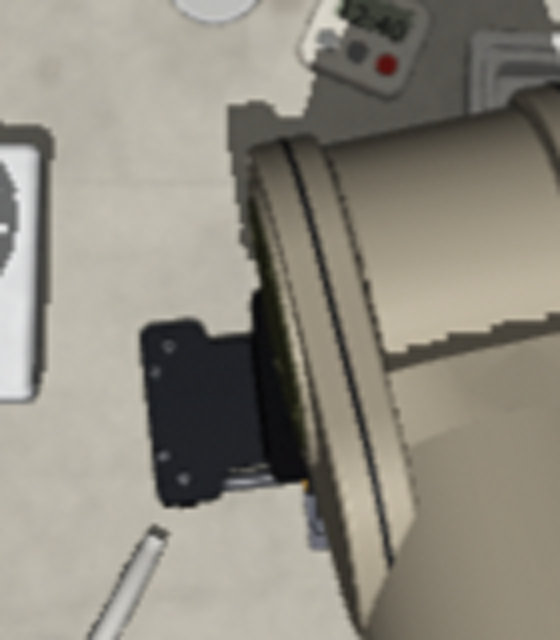

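Run:
```python
from h import *
c=snap('side','s4',(170,90,340,300),4)
s=r.read_state();print(s['time'],s['ee_pos'],s['joint_positions'],s['width'])
```

```text
7.25 [0.46940078 0.05393077 0.18924778] [ 0.44840116  0.04091228 -0.66626532  1.82889278  0.0259237   1.2819566
 -1.66776394] 0.0006331680037300652
```

View pics/s4.png

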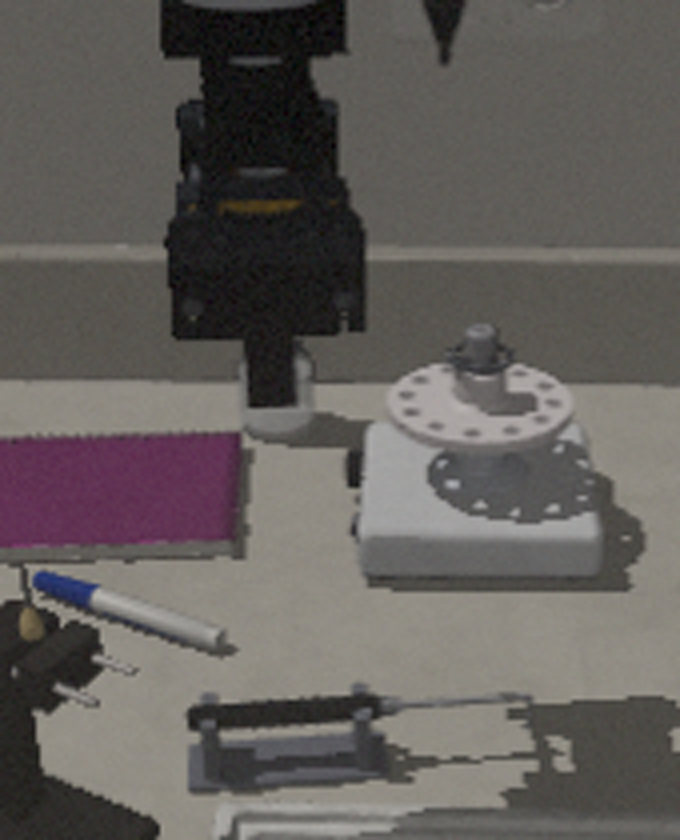

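Run:
```python
from h import *
print([a for a in dir(r) if a[0]!='_'], r.tip_extent)
c=r.camera('side');w=r.camera('wrist')
s=r.read_state();M=R.from_quat(s['eef_rot']).as_matrix();p=s['ee_pos'];print(p)
f=lambda q:p+M@np.array(q)
for q in [(.0375,.095,-.059),(-.0375,.095,-.059),(.0375,-.095,-.059),(.0095,.0,.011),(.0095,0.02,.011),(.0095,-.02,.011),(.0095,0,-.028)]: 
    print(q,((proj(c,f(q))-[170,90])*4).round(),proj(w,f(q)).round())
```

```text
['PlanningError', 'camera', 'close_job', 'read_state', 'search_frame', 'tip_extent'] 0.011
[0.46960009 0.05393759 0.18955553]
(0.0375, 0.095, -0.059) [[372. 420.]] [[503. 210.]]
(-0.0375, 0.095, -0.059) [[180. 430.]] [[474. 363.]]
(0.0375, -0.095, -0.059) [[340. 245.]] [[ 44. 209.]]
(0.0095, 0.0, 0.011) [[297. 463.]] [[275. 224.]]
(0.0095, 0.02, 0.011) [[299. 484.]] [[306. 224.]]
(0.0095, -0.02, 0.011) [[295. 443.]] [[244. 224.]]
(0.0095, 0, -0.028) [[294. 388.]] [[274. 246.]]
```

The side and wrist views agree that the fingertips are really about 38 mm shorter than the stated TCP implies. That explains why the grasp closed on air above the handle. I'll go down again in steps, checking by eye.

```bash
python3 -m jog '[[0,0,2,0,0,0,0],[0,0,4,0,0,0,0],[0,0,5,0,0,0,0],[0,0,4,0,0,0,0],[0,0,1.5,0,0,0,0],[0,0,0,0,0,0,0],[0,0,0,0,0,0,0]]' 50
python3 - <<'E'
from h import *
c=snap('side','s5',(190,180,330,300),5)
w=snap('wrist','w5',(130,20,430,320),2)
print(cmd([.4706,.054,.03],.129))
E
```

```text
time: 8.22
ee_pos: [0.4711, 0.0541, 0.0265]
eef_rot: [0.998, 0.064, 0.001, 0.0]
ft_force: [0.8, 0.3, 0.2]
width: 0.0433
(array([-0.04, -0.01, -0.36]), array([ 0.001, -0.002, -0.001]))
```

View pics/s5.png

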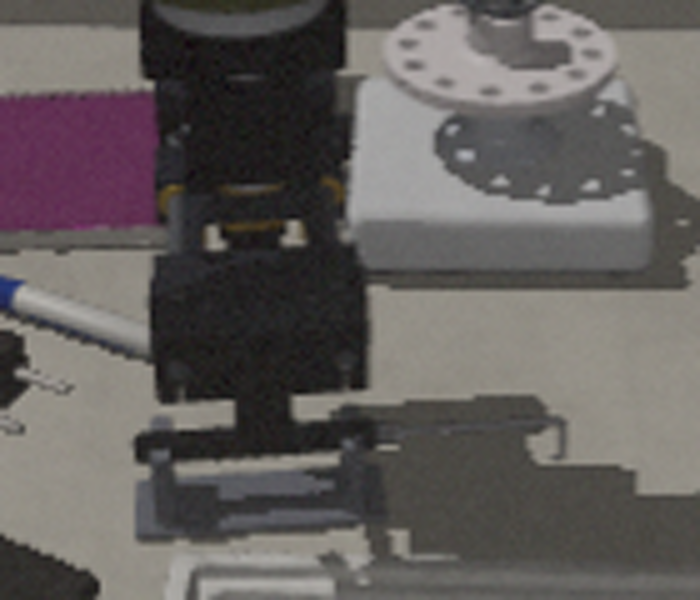

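View pics/w5.png

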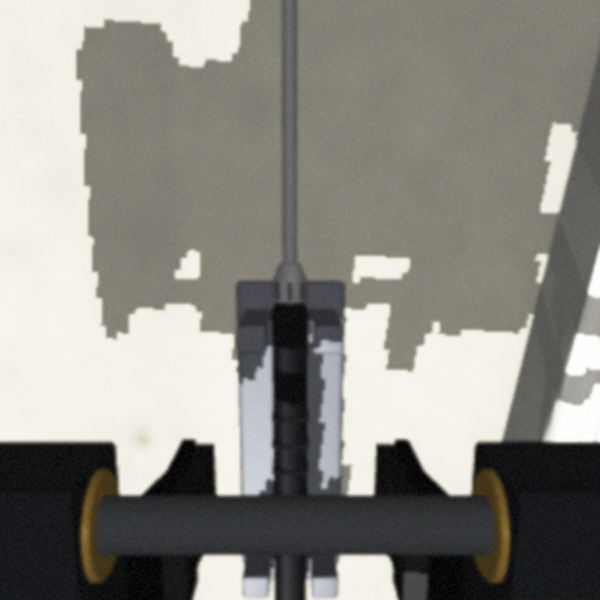

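```bash
python3 -m jog '[[0,0,1.5,0,0,0,0],[0,0,1,0,0,0,0],[0,0,0.5,0,0,0,0],[0,0,0,0,0,0,0]]' 50
python3 - <<'E'
from h import *
c=snap('side','s6',(190,180,330,300),5)
s=r.read_state();print(s['ee_pos'],s['ft_force'])
for z in [.01,.02,.03,.04,.05]: print(z,(proj(c,(.47,.031,z))-[190,180])*5)
E
```

```text
time: 8.82
ee_pos: [0.4694, 0.054, -0.0055]
eef_rot: [0.998, 0.064, -0.001, -0.0]
ft_force: [0.2, 0.8, -0.2]
width: 0.0438
[ 0.46977571  0.05402833 -0.0050926 ] [-0.59239478 -0.19281216 -0.26889153]
0.01 [[260.28778767 521.95985463]]
0.02 [[259.22335966 502.71942014]]
0.03 [[258.1475722  483.22680527]]
0.04 [[257.06028951 463.47784169]]
0.05 [[255.96137537 443.46829058]]
```

View pics/s6.png

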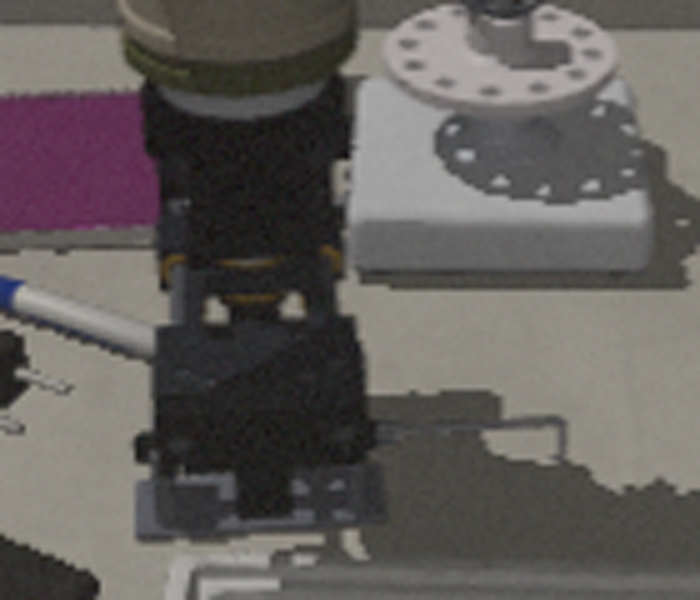

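```bash
python3 -m jog '[[0,0,0.2,0,0,0,-1],[0,0,0,0,0,0,-1],[0,0,0,0,0,0,-1],[0,0,0,0,0,0,-1],[0,0,0,0,0,0,-1],[0,0,0,0,0,0,-1]]' 50
```

```text
time: 9.62
ee_pos: [0.4699, 0.0539, -0.0069]
eef_rot: [0.998, 0.064, 0.0, 0.0]
ft_force: [-0.0, -0.5, 0.7]
width: 0.0096
```

```bash
python3 -m jog '[[0,0,-0.5,0,0,0,-1],[0,0,-1.5,0,0,0,-1],[0,0,-3,0,0,0,-1],[0,0,-5,0,0,0,-1],[0,0,-5,0,0,0,-1],[0,0,-3,0,0,0,-1],[0,0,-1,0,0,0,-1],[0,0,0,0,0,0,-1]]' 50
python3 - <<'E'
from h import *
w=snap('wrist','w7')
c=snap('side','s7',(190,120,330,300),4)
print(r.read_state()['ft_force'],r.read_state()['width'])
E
```

```text
time: 10.62
ee_pos: [0.4698, 0.0539, 0.1832]
eef_rot: [0.998, 0.064, 0.0, 0.0]
ft_force: [-0.4, -0.8, -0.3]
width: 0.0096
[-0.04044436 -0.55313408 -0.59166112] 0.008929452851776633
```

View pics/w7.png

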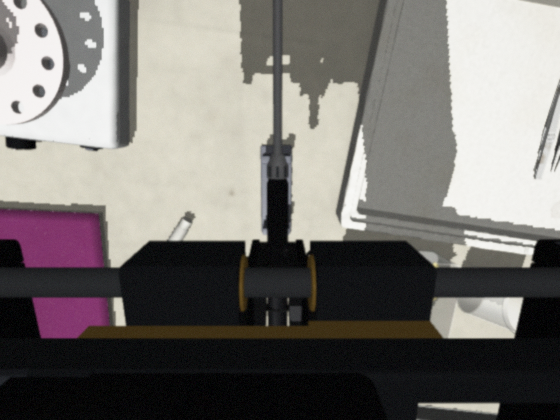

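View pics/s7.png

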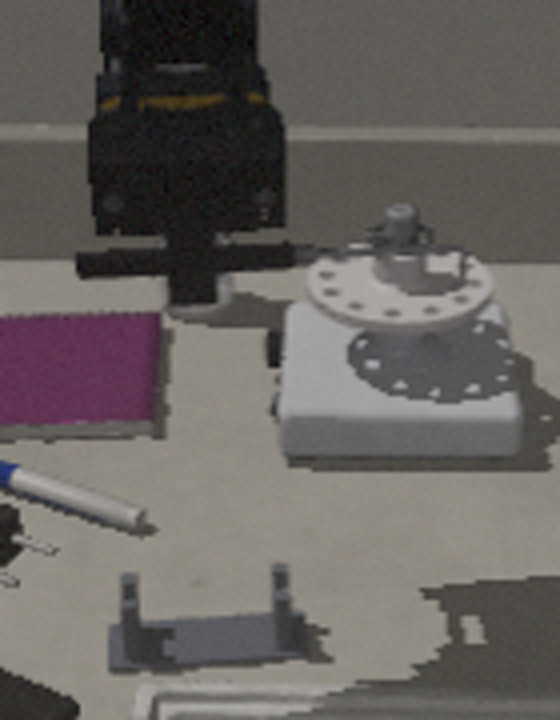

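Run:
```python
from h import *
print(cmd([.563,.20,.185],.129))
```

```text
(array([ 11.18, -13.31,  -0.33]), array([-0.   ,  0.002, -0.001]))
```

```bash
python3 -m jog '[[2.8,-3.3,0,0,0,0,-1],[2.8,-3.3,0,0,0,0,-1],[2.8,-3.3,0,0,0,0,-1],[2.8,-3.4,-0.3,0,0,0,-1],[0,0,0,0,0,-0.16,-1],[0,0,0,0,0,-0.17,-1],[0,0,0,0,0,-0.17,-1],[0,0,0,0,0,-0.17,-1],[0,0,0,0,0,-0.16,-1],[0,0,0,0,0,0,-1],[0,0,0,0,0,0,-1]]' 50
python3 - <<'E'
from h import *
w=snap('wrist','w8')
print(cmd([.563,.20,.185],.96))
for n in ['spindle_top','clip','carousel','carousel_hub']: print(n,[([round(x) for x in e['rect']],round(e['score'],2)) for e in r.search_frame(w,n)[:2]])
E
```

```text
time: 12.1
ee_pos: [0.5637, 0.2, 0.1853]
eef_rot: [0.888, 0.459, -0.001, -0.0]
ft_force: [-0.7, 0.2, -0.3]
width: 0.0095
(array([-0.05, -0.06,  0.05]), array([-0.001,  0.001, -0.005]))
spindle_top [([125, 2, 326, 211], 0.94)]
clip [([180, 80, 238, 136], 0.72)]
carousel [([145, 31, 282, 179], 0.68)]
carousel_hub [([147, 33, 287, 179], 0.86)]
```

View pics/w8.png

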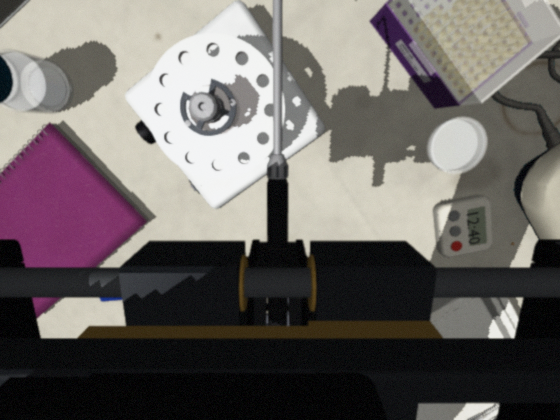

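Run:
```python
import cv2
f=cv2.imread('pics/w8.png')[70:150,165:255]
cv2.imwrite('pics/w8z.png',cv2.resize(f,None,fx=7,fy=7,interpolation=cv2.INTER_CUBIC))
```

```text
(no output)
```

View pics/w8z.png

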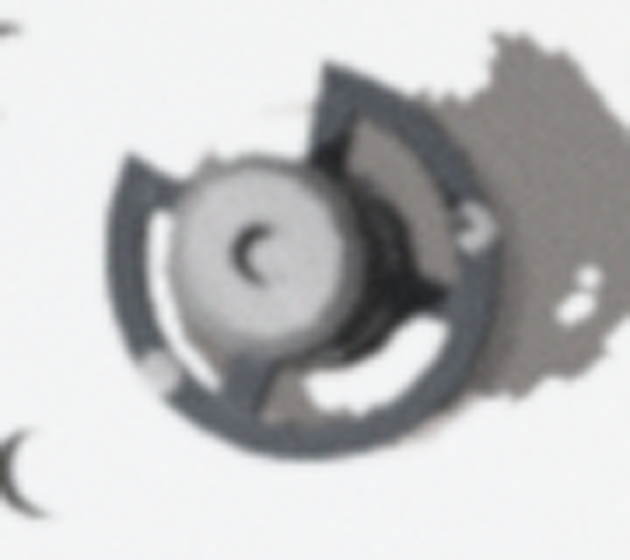

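Run:
```python
from h import *
w=r.camera('wrist')
P=lambda u,v,z:onz(w,(u/7+165-.43,v/7+70-.43),z)[:2]
zt=.1227
t1,t2=P(325,68,zt),P(130,158,zt); p1,p2=P(445,295,zt),P(245,392,zt)
from scipy.optimize import least_squares
out=np.array([P(u,v,zt) for u,v in [(108,250),(130,340),(190,412),(250,445),(300,458),(360,452),(420,420),(470,360),(495,290),(487,220),(460,165),(420,115)]])
fit=least_squares(lambda q:np.hypot(*(out-q[:2]).T)-q[2],[.57,.29,.021]);print('clip circle',fit.x,np.abs(fit.fun).max())
fit2=least_squares(lambda q:np.hypot(*(out-q[:2]).T)-.021,fit.x[:2]);print('r fixed',fit2.x)
c=fit.x[:2]
st=P(265,252,.140);print('spindle top',st)
for a in [(t1+t2)/2,(p1+p2)/2,]:
    d=a-c;print('dir',np.arctan2(d[1],d[0]))
d=(t1+t2-p1-p2);print('yaw',np.arctan2(d[1],d[0]));print((P(375,420,zt)-c))
for x in(t1,t2,p1,p2): d=x-c; print(np.hypot(*d),np.degrees(np.arctan2(d[1],d[0])))
```

```text
clip circle [0.57092576 0.29721115 0.02026116] 0.0005222484293886977
r fixed [0.57100119 0.29794504]
spindle top [0.57104832 0.29724907]
dir 1.391059820031303
dir -1.7111422078123202
yaw 1.405195200022262
[-0.00348819 -0.01736049]
0.019779791401847626 44.47931673419596
0.020432414366971366 113.64237195316335
0.01557366774622708 -47.09891113939931
0.014909017506697606 -152.24763179521347
```

Run:
```python
from h import *
print(cmd([.541,.133,.165],.96))
```

```text
(array([-6.81,  1.99,  2.11]), array([ 0.   ,  0.   , -0.003]))
```

```bash
python3 -m jog '[[-2.2,0.6,0,0,0,0,-1],[-2.4,0.7,0,0,0,0,-1],[-2.2,0.7,0,0,0,0,-1],[0,0,0.6,0,0,-0.145,-1],[0,0,0.7,0,0,-0.145,-1],[0,0,0.7,0,0,-0.143,-1],[0,0,0,0,0,0,-1],[0,0,0,0,0,0,-1]]' 50
python3 - <<'E'
from h import *
w=snap('wrist','w9')
c=snap('side','s9',(230,120,350,240),6)
t=snap('top','t9',(150,150,290,290),5)
print(cmd([.541,.133,.165],1.39))
E
```

```text
time: 13.4
ee_pos: [0.5414, 0.1331, 0.1664]
eef_rot: [0.769, 0.639, 0.0, 0.0]
ft_force: [-0.1, 0.0, -0.3]
width: 0.0092
(array([-0.02, -0.03,  0.14]), array([ 0.001, -0.   , -0.001]))
```

View pics/w9.png

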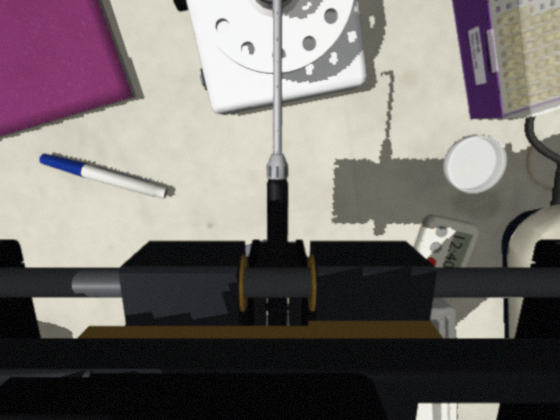

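View pics/s9.png

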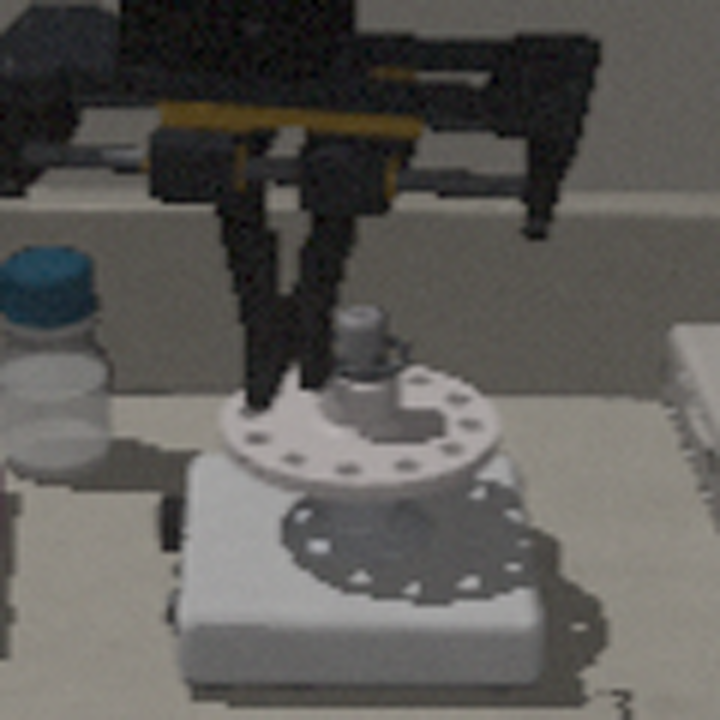

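View pics/t9.png

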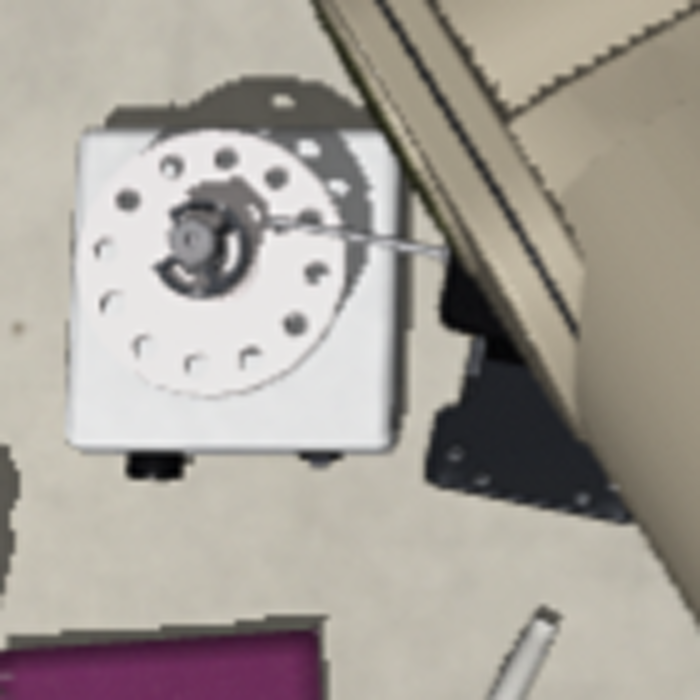

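```bash
cat >> h.py <<'E'
def P5(c,u,v,z,x0=150,y0=150,k=5): return onz(c,((u+.5)/k+x0-.5,(v+.5)/k+y0-.5),z)
E
python3 - <<'E'
from h import *
t=r.camera('top');c=r.camera('side')
s=r.read_state();M=R.from_quat(s['eef_rot']).as_matrix();u=M[:2,0];n=M[:2,1]
za=s['ee_pos'][2]+.041
for uv in [(270,220),(440,252),(350,234)]:
    p=P5(t,*uv,za)[:2]; d=p-s['ee_pos'][:2]; print(uv,p,'ahead',d@u,'lat(tool y)',d@n)
sp=P5(t,193,240,.140)[:2]; d=sp-s['ee_pos'][:2]; print('spindle top(top)',sp,d@u,d@n)
spt=tri([(t,((193.5)/5+149.5,(240.5)/5+149.5)),(c,((360+.5)/6+229.5,(316+.5)/6+119.5))]);print(spt)
o=P5(t,207,248,.1227);print('clip',o)
E
```

```text
(270, 220) [0.56234084 0.25649344] ahead 0.12519717886228773 lat(tool y) -0.0015238759302259527
(440, 252) [0.55053344 0.19114521] ahead 0.0587909560288042 lat(tool y) -0.0013813351532345093
(350, 234) [0.5571833  0.22568495] ahead 0.09396349624754019 lat(tool y) -0.0010542734014632304
spindle top(top) [0.56777571 0.29862477] 0.16761882273483972 -0.003757830405171598
[0.56791925 0.2989815  0.13799205]
clip [0.56789506 0.29591428 0.1227    ]
```

```bash
python3 -m jog '[[0,-0.13,2,0,0,0,-1],[0.5,0,2.5,0,0,0,-1],[0.8,0,1.3,0,0,0,-1],[0.7,0,0,0,0,0,-1],[0,0,0,0,0,0,-1],[0,0,0,0,0,0,-1]]' 50
python3 - <<'E'
from h import *
w=snap('wrist','w10')
c=snap('side','s10',(250,150,330,220),8)
t=snap('top','t10',(170,180,240,240),10)
s=r.read_state();print(s['ee_pos'],s['ft_force'],cmd([0,0,0],1.39)[1])
E
```

```text
time: 14.4
ee_pos: [0.544, 0.153, 0.1087]
eef_rot: [0.768, 0.641, 0.0, 0.0]
ft_force: [0.2, -1.4, -0.2]
width: 0.0095
[0.54380847 0.15260883 0.10843302] [ 0.48717749 -0.53781259 -1.44497953] [0.001 0.    0.   ]
```

View pics/s10.png

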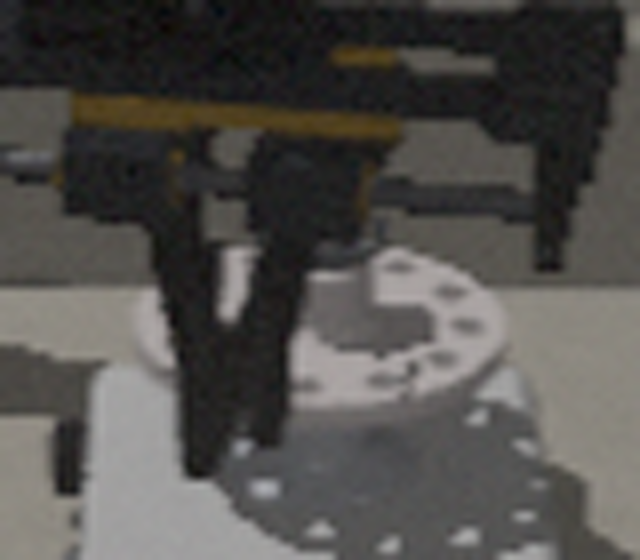

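View pics/t10.png

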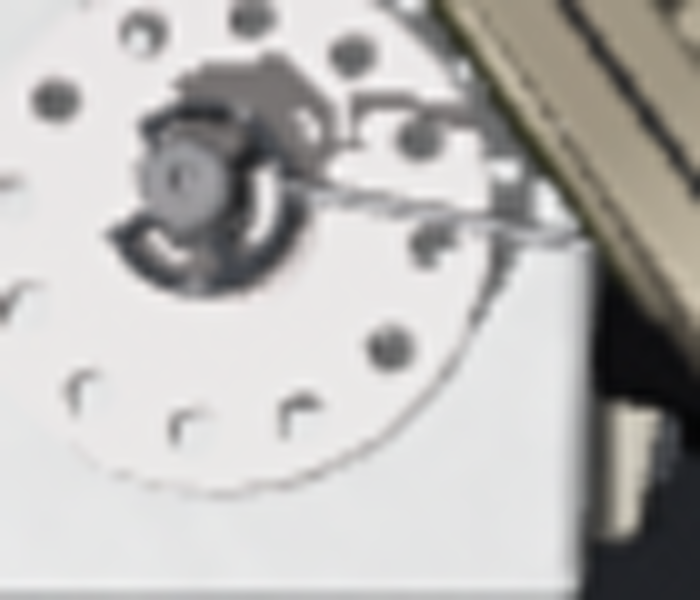

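View pics/w10.png

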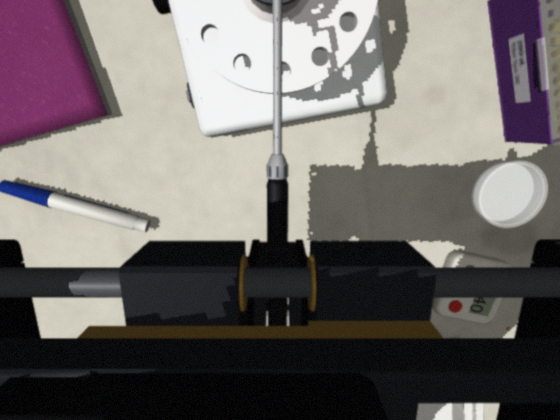

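Run:
```python
from h import *
t=r.camera('top')
s=r.read_state();M=R.from_quat(s['eef_rot']).as_matrix();u=M[:2,0];n=M[:2,1];e=s['ee_pos'][:2]
print(np.arctan2(u[1],u[0]))
za=s['ee_pos'][2]+.041
Q=lambda x,y,z:(lambda d:(round(d@u*1000,1),round(d@n*1000,1)))(P5(t,x,y,z,170,180,10)[:2]-e)
for uv in [(300,184),(400,202),(500,222),(570,236)]: print('wire',Q(*uv,za))
print('spindle top',Q(183,180,.140))
print('clip outer pts',[Q(*p,.1227) for p in [(312,200),(300,240),(260,280),(205,297),(150,275)]])
print('tips',Q(143,130,.1227),Q(112,235,.1227),'prong',Q(240,255,.1227))
w=r.camera('wrist')
f=lambda uv,z:(lambda d:(round(d@u*1000,1),round(d@n*1000,1)))(onz(w,uv,z)[:2]-e)
print('wrist wire',f((277,165),za),f((277.5,5),za))
```

```text
1.390322473285227
wire (np.float64(122.9), np.float64(-0.4))
wire (np.float64(102.1), np.float64(-0.2))
wire (np.float64(81.2), np.float64(-0.4))
wire (np.float64(66.6), np.float64(-0.5))
spindle top (np.float64(148.7), np.float64(-2.6))
clip outer pts [(np.float64(125.0), np.float64(1.2)), (np.float64(125.6), np.float64(-7.6)), (np.float64(132.0), np.float64(-17.5)), (np.float64(142.5), np.float64(-23.2)), (np.float64(154.9), np.float64(-20.8))]
tips (np.float64(163.2), np.float64(9.1)) (np.float64(164.6), np.float64(-14.0)) prong (np.float64(137.3), np.float64(-13.1))
wrist wire (np.float64(51.7), np.float64(1.4)) (np.float64(116.1), np.float64(1.6))
```

```bash
python3 -m jog '[[0,-0.18,0.1,0,0,0,-1],[0.5,0,0,0,0,0,-1],[0.4,0,0,0,0,0,-1],[0.2,0,0,0,0,0,-1],[0.1,0,0,0,0,0,-1],[0,0,0,0,0,0,-1]]' 50; for i in 1; do python3 -m jog '[[0.1,0,0,0,0,0,-1],[0,0,0,0,0,0,-1]]'; done
python3 -m jog '[[0.1,0,0,0,0,0,-1],[0,0,0,0,0,0,-1]]'
python3 -m jog '[[0.1,0,0,0,0,0,-1],[0,0,0,0,0,0,-1]]'
```

```text
time: 15.4
ee_pos: [0.5439, 0.1646, 0.1069]
eef_rot: [0.768, 0.641, -0.0, 0.0]
ft_force: [-0.6, -1.6, 0.3]
width: 0.0096
time: 15.65
ee_pos: [0.544, 0.1648, 0.1068]
eef_rot: [0.768, 0.64, -0.001, 0.0]
ft_force: [-1.4, -4.9, 0.6]
width: 0.0094
time: 15.9
ee_pos: [0.5441, 0.1648, 0.1067]
eef_rot: [0.768, 0.64, -0.001, 0.001]
ft_force: [-2.6, -8.3, 1.7]
width: 0.0093
time: 16.15
ee_pos: [0.5443, 0.1648, 0.1065]
eef_rot: [0.769, 0.64, -0.002, 0.001]
ft_force: [-2.6, -10.0, 2.3]
width: 0.0094
```

```bash
python3 -m jog '[[-0.3,0,0,0,0,0,-1],[-0.1,0,0,0,0,0,-1],[0,0,0,0,0,0,-1]]'
python3 - <<'E'
from h import *
t=snap('top','t11',(170,180,240,240),10)
c=snap('side','s11',(250,150,330,220),8)
s=r.read_state();print(s['ee_pos'],s['ft_force'])
E
```

```text
time: 16.52
ee_pos: [0.5438, 0.1646, 0.1072]
eef_rot: [0.768, 0.641, 0.0, -0.0]
ft_force: [-0.5, -0.7, 0.3]
width: 0.0094
[0.54373758 0.16453427 0.10715286] [ 0.3212646   0.1825043  -1.67325665]
```

View pics/t11.png

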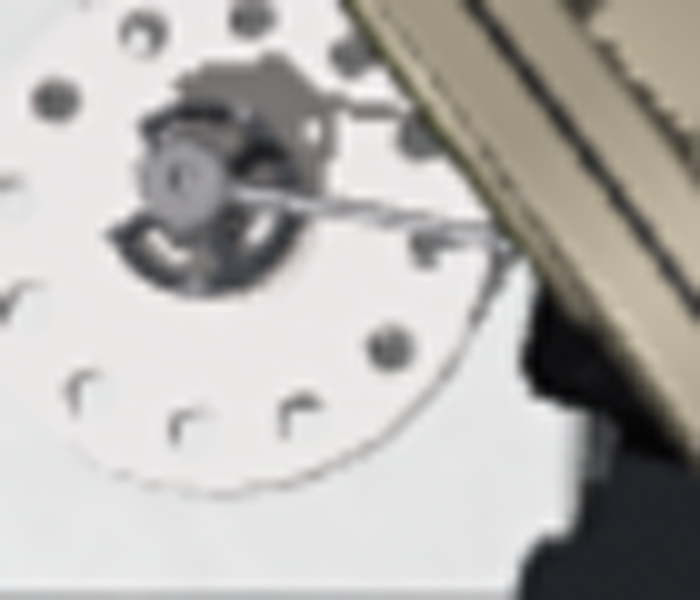

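View pics/s11.png

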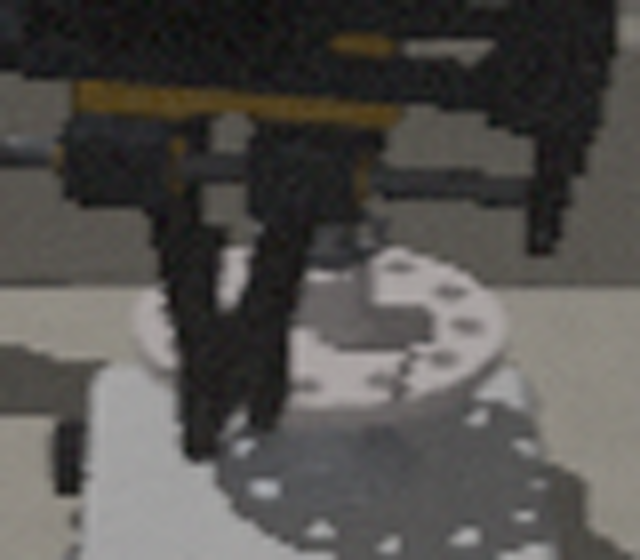

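```bash
python3 -m jog '[[0,0,0,0,0,0,-1],[0,0,0,0,0,0,-1]]'
python3 - <<'E'
from h import *
for i in range(4):
    r.camera('top'); s=r.read_state();print(s['ee_pos'].round(5),s['ft_force'].round(2))
E
```

```text
time: 16.88
ee_pos: [0.5437, 0.1642, 0.107]
eef_rot: [0.768, 0.641, 0.0, 0.0]
ft_force: [0.2, -0.7, -0.8]
width: 0.0094
[0.54371 0.16411 0.10704] [-0.04 -0.36 -1.34]
[0.54373 0.16413 0.10704] [-0.13 -0.12  0.21]
[0.54372 0.16407 0.10703] [-1.22 -0.18 -0.83]
[0.54372 0.16409 0.10705] [-0.6  -0.32  0.04]
```

```bash
python3 -m jog '[[0,0,0.3,0,0,0,-1],[0,0,0.2,0,0,0,-1],[0,0,0,0,0,0,-1]]'; python3 -m jog '[[0,0,0.1,0,0,0,-1],[0,0,0,0,0,0,-1]]'; python3 -m jog '[[0,0,0.1,0,0,0,-1],[0,0,0,0,0,0,-1]]'
```

```text
time: 17.45
ee_pos: [0.5435, 0.164, 0.1017]
eef_rot: [0.768, 0.641, -0.0, -0.0]
ft_force: [-0.5, 0.2, -0.0]
width: 0.0094
time: 17.7
ee_pos: [0.5437, 0.164, 0.101]
eef_rot: [0.768, 0.641, -0.0, 0.0]
ft_force: [0.4, -0.6, -0.7]
width: 0.0094
time: 17.95
ee_pos: [0.5437, 0.164, 0.1]
eef_rot: [0.768, 0.641, -0.0, 0.0]
ft_force: [-0.5, -0.2, -0.6]
width: 0.0093
```

```bash
python3 -m jog '[[0,0,0.1,0,0,0,-1],[0,0,0.1,0,0,0,-1],[0,0,0,0,0,0,-1]]'; python3 -m jog '[[0,0,0.1,0,0,0,-1],[0,0,0,0,0,0,-1]]'; python3 -m jog '[[0,0,0.1,0,0,0,-1],[0,0,0,0,0,0,-1]]'
```

```text
time: 18.32
ee_pos: [0.5437, 0.164, 0.0979]
eef_rot: [0.768, 0.641, -0.0, 0.0]
ft_force: [-0.3, -0.3, 0.3]
width: 0.0093
time: 18.58
ee_pos: [0.5437, 0.164, 0.097]
eef_rot: [0.768, 0.641, -0.0, 0.0]
ft_force: [0.1, -0.1, -0.6]
width: 0.0093
time: 18.82
ee_pos: [0.5437, 0.164, 0.096]
eef_rot: [0.768, 0.641, -0.0, 0.0]
ft_force: [-0.5, 0.3, -1.3]
width: 0.0094
```

```bash
python3 -m jog '[[0,0,0.1,0,0,0,-1],[0,0,0,0,0,0,-1]]'; python3 -m jog '[[0,0,0.1,0,0,0,-1],[0,0,0,0,0,0,-1],[0,0,0,0,0,0,-1]]'
python3 - <<'E'
from h import *
for i in range(3):
    r.camera('top'); s=r.read_state();print(s['ee_pos'].round(5),s['ft_force'].round(2))
E
```

```text
time: 19.08
ee_pos: [0.5437, 0.164, 0.095]
eef_rot: [0.768, 0.641, -0.0, 0.0]
ft_force: [0.4, 0.2, -0.8]
width: 0.0092
time: 19.45
ee_pos: [0.5438, 0.164, 0.0941]
eef_rot: [0.768, 0.641, 0.0, 0.0]
ft_force: [-0.3, -0.1, 0.2]
width: 0.0095
[0.54375 0.16404 0.09407] [-0.17  0.17 -0.14]
[0.54376 0.16407 0.09409] [-0.41 -1.2  -0.73]
[0.54375 0.16406 0.09407] [-0.22 -0.47  0.25]
```

```bash
python3 -m jog '[[0,0,0.1,0,0,0,-1],[0,0,0,0,0,0,-1]]'; python3 -m jog '[[0,0,0.1,0,0,0,-1],[0,0,0,0,0,0,-1]]'
python3 - <<'E'
from h import *
for i in range(2):
    t=snap('top','t12',(170,180,240,240),10); s=r.read_state();print(s['ee_pos'].round(5),s['ft_force'].round(2))
c=snap('side','s12',(250,150,330,220),8)
E
```

```text
time: 19.85
ee_pos: [0.5438, 0.164, 0.093]
eef_rot: [0.768, 0.641, 0.0, 0.0]
ft_force: [-0.7, -0.9, 1.2]
width: 0.0097
time: 20.1
ee_pos: [0.5438, 0.164, 0.0921]
eef_rot: [0.768, 0.641, 0.0, 0.0]
ft_force: [-0.3, -1.2, 2.1]
width: 0.0093
[0.54384 0.16401 0.09213] [ 0.62 -0.81  1.49]
[0.54384 0.16404 0.09214] [-0.38 -0.98  2.51]
```

View pics/t12.png

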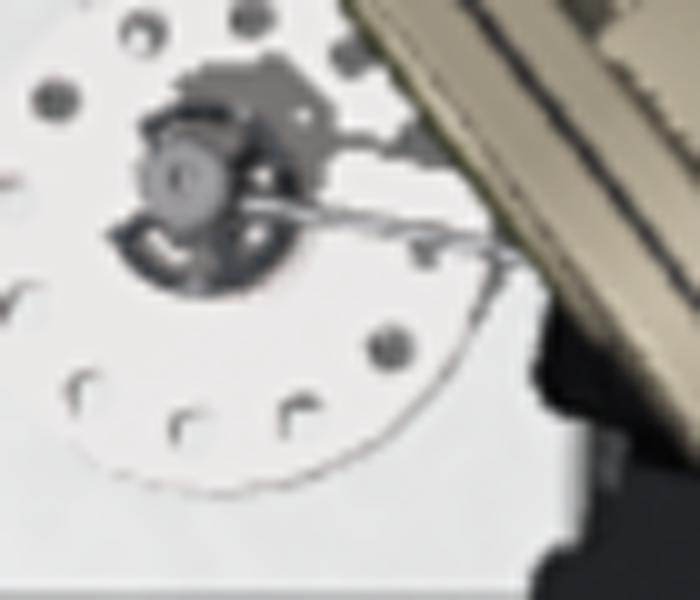

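View pics/s12.png

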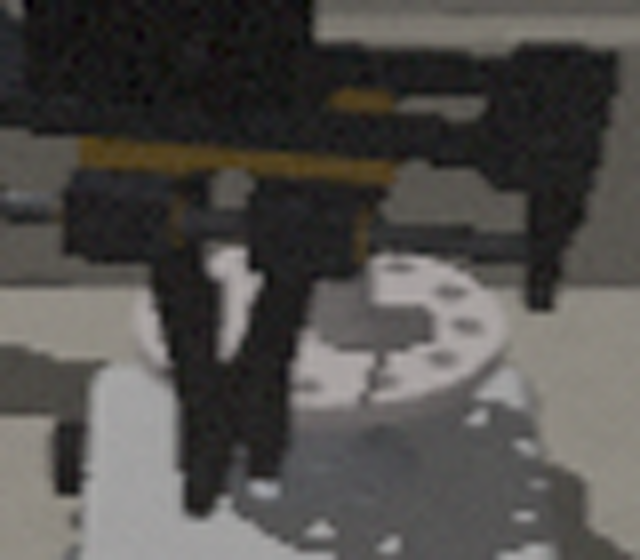

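```bash
python3 -m jog '[[0,0,-0.24,0,0,0,-1],[0,0,0,0,0,0,-1],[-0.15,0,0,0,0,0,-1],[-0.15,0,0,0,0,0,-1],[0,0,0,0,0,0,-1]]' 60; python3 -m jog '[[-0.1,0,0,0,0,0,-1],[-0.1,0,0,0,0,0,-1]]';  python3 -m jog '[[-0.1,0,0,0,0,0,-1],[-0.1,0,0,0,0,0,-1]]'
```

```text
time: 20.88
ee_pos: [0.5431, 0.161, 0.0944]
eef_rot: [0.768, 0.641, -0.0, 0.0]
ft_force: [-0.1, 0.2, -0.6]
width: 0.0094
time: 21.12
ee_pos: [0.5429, 0.1603, 0.0946]
eef_rot: [0.768, 0.641, 0.001, -0.0]
ft_force: [1.6, 6.7, -1.4]
width: 0.0092
time: 21.38
ee_pos: [0.5427, 0.1594, 0.095]
eef_rot: [0.767, 0.641, 0.002, -0.001]
ft_force: [2.8, 9.4, -0.9]
width: 0.0095
```

```bash
python3 -m jog '[[-0.1,0,0,0,0,0,-1],[0,0,0,0,0,0,-1]]';  python3 -m jog '[[-0.1,0,0,0,0,0,-1],[0,0,0,0,0,0,-1]]'; python3 -m jog '[[-0.1,0,0,0,0,0,-1],[0,0,0,0,0,0,-1]]'
```

```text
time: 21.62
ee_pos: [0.5426, 0.1585, 0.095]
eef_rot: [0.767, 0.641, 0.002, -0.001]
ft_force: [1.8, 8.6, -0.6]
width: 0.0094
time: 21.88
ee_pos: [0.5424, 0.1578, 0.0951]
eef_rot: [0.767, 0.641, 0.002, -0.001]
ft_force: [1.8, 9.0, -0.4]
width: 0.0096
time: 22.12
ee_pos: [0.5423, 0.157, 0.0951]
eef_rot: [0.767, 0.641, 0.002, -0.001]
ft_force: [2.4, 10.5, -1.5]
width: 0.0096
```

```bash
python3 -m jog '[[-0.1,0,0,0,0,0,-1],[0,0,0,0,0,0,-1]]';  python3 -m jog '[[-0.1,0,0,0,0,0,-1],[0,0,0,0,0,0,-1]]'; python3 -m jog '[[-0.1,0,0,0,0,0,-1],[0,0,0,0,0,0,-1]]'
python3 - <<'E'
from h import *
t=snap('top','t13',(170,180,240,240),10)
E
```

```text
time: 22.38
ee_pos: [0.5421, 0.1563, 0.0951]
eef_rot: [0.767, 0.641, 0.002, -0.001]
ft_force: [2.2, 10.1, -2.3]
width: 0.0095
time: 22.62
ee_pos: [0.5421, 0.1554, 0.0953]
eef_rot: [0.767, 0.642, 0.002, -0.001]
ft_force: [2.6, 10.6, -1.5]
width: 0.0098
time: 22.88
ee_pos: [0.542, 0.1547, 0.0953]
eef_rot: [0.767, 0.642, 0.003, -0.001]
ft_force: [3.3, 11.1, -2.2]
width: 0.0091
```

View pics/t13.png

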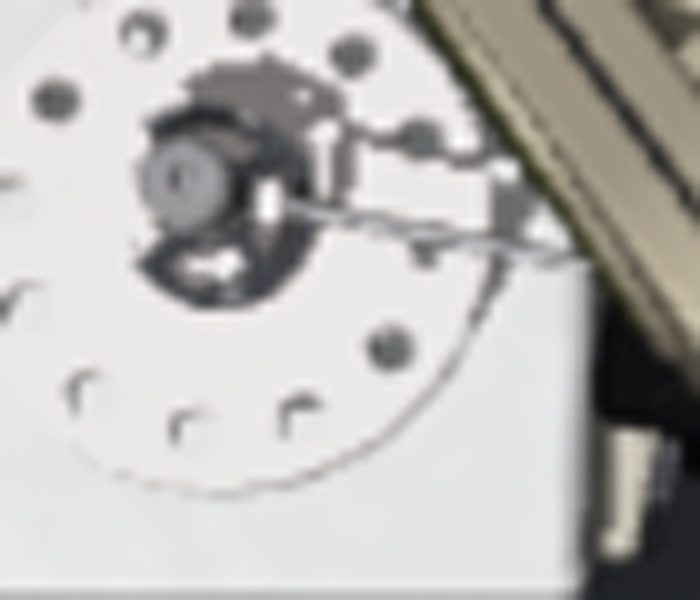

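```bash
python3 -m jog '[[-0.1,0,0,0,0,0,-1],[0,0,0,0,0,0,-1]]';  python3 -m jog '[[-0.1,0,0,0,0,0,-1],[0,0,0,0,0,0,-1]]'; python3 -m jog '[[-0.1,0,0,0,0,0,-1],[0,0,0,0,0,0,-1]]'
```

```text
time: 23.18
ee_pos: [0.5419, 0.154, 0.0954]
eef_rot: [0.767, 0.642, 0.003, -0.001]
ft_force: [3.6, 12.1, -2.4]
width: 0.0088
time: 23.42
ee_pos: [0.5417, 0.1528, 0.0954]
eef_rot: [0.767, 0.642, 0.003, -0.001]
ft_force: [3.7, 12.4, -0.9]
width: 0.0093
time: 23.68
ee_pos: [0.5414, 0.151, 0.0952]
eef_rot: [0.767, 0.641, 0.002, -0.001]
ft_force: [2.8, 8.5, -0.5]
width: 0.0095
```

```bash
python3 -m jog '[[-0.1,0,0,0,0,0,-1],[0,0,0,0,0,0,-1]]';  python3 -m jog '[[-0.1,0,0,0,0,0,-1],[0,0,0,0,0,0,-1]]'
python3 - <<'E'
from h import *
t=snap('top','t14',(170,180,240,240),10)
E
```

```text
time: 23.92
ee_pos: [0.5407, 0.1476, 0.0946]
eef_rot: [0.768, 0.641, 0.0, 0.0]
ft_force: [-0.7, -0.8, -1.0]
width: 0.009
time: 24.18
ee_pos: [0.5404, 0.1456, 0.0942]
eef_rot: [0.768, 0.64, -0.0, 0.0]
ft_force: [-0.1, -0.3, -1.0]
width: 0.0094
```

View pics/t14.png

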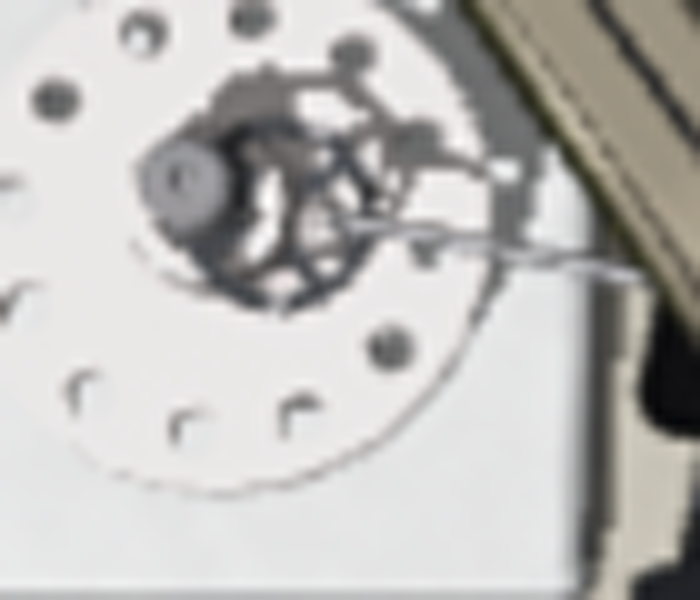

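```bash
python3 -m jog '[[-0.3,0,0,0,0,0,-1],[-0.3,0,-0.1,0,0,0,-1],[-0.3,0,-0.2,0,0,0,-1],[-0.2,0,-0.3,0,0,0,-1],[0,0,-0.3,0,0,0,-1],[0,0,0,0,0,0,-1]]'
python3 - <<'E'
from h import *
t=snap('top','t15',(170,180,240,240),10)
t=snap('side','s15',(250,140,330,220),8)
E
```

```text
time: 24.98
ee_pos: [0.5387, 0.1357, 0.1038]
eef_rot: [0.768, 0.641, 0.0, 0.0]
ft_force: [-0.4, 1.2, -0.3]
width: 0.0089
```

View pics/t15.png

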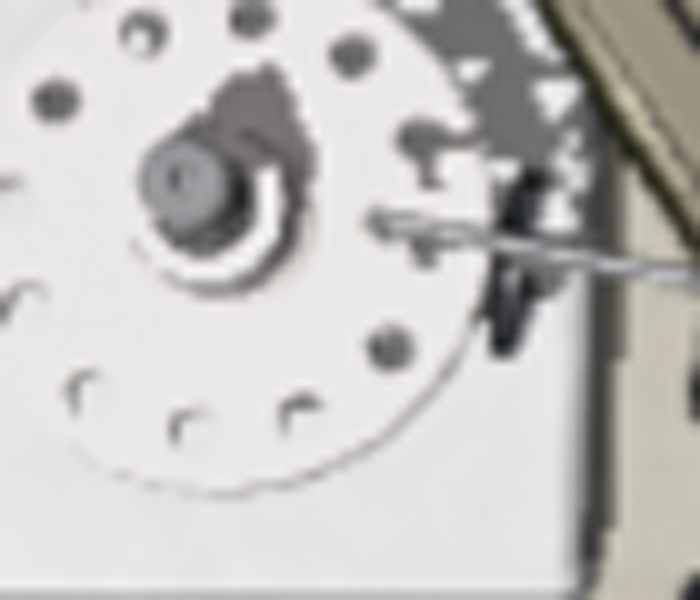

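View pics/s15.png

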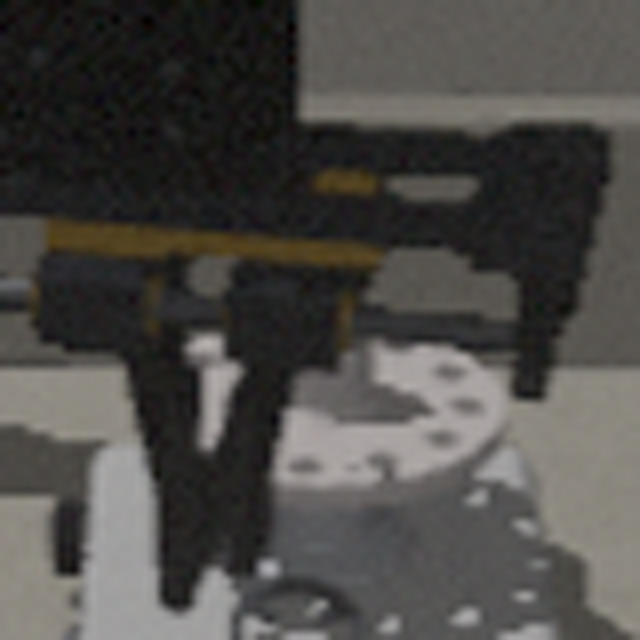

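Run:
```python
from h import *
t=snap('top','t16',(180,170,260,250),8)
c=snap('side','s16',(230,180,350,260),6)
for n,k in (('clip',t),('clip',c)): print(n,[([round(x) for x in e['rect']],round(e['score'],2)) for e in r.search_frame(k,n)[:3]])
```

```text
clip [([206, 201, 237, 210], 0.45), ([117, 256, 148, 281], 0.24)]
clip [([278, 220, 291, 222], 0.48)]
```

View pics/t16.png

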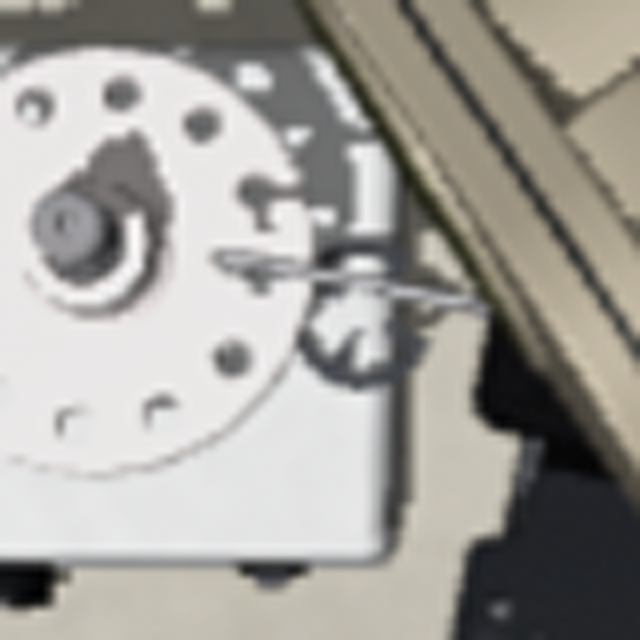

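View pics/s16.png

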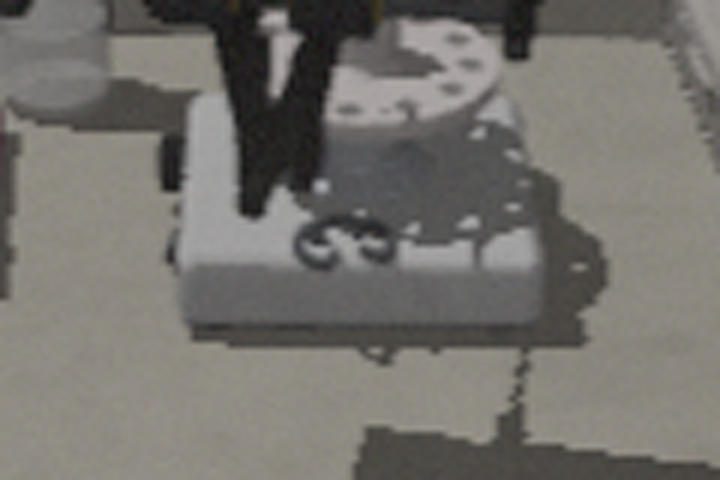

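```bash
python3 -m jog '[[0,0,-2,0,0,0,-1],[0,0,-3.6,0,0,0,-1],[0,0,0,0,0,0.176,-1],[0,0,0,0,0,0.176,-1],[0,0,0,0,0,0.176,-1],[0,0,0,0,0,0.176,-1],[0,0,0,0,0,0.176,-1],[0,0,0,0,0,0.176,-1],[0,0,0,0,0,0.176,-1],[0,0,0,0,0,0,-1]]'
python3 - <<'E'
from h import *
t=snap('top','t17')
t=snap('side','s17')
w=snap('wrist','w17')
print(cmd([.54,.125,.003],.16))
E
```

```text
time: 26.52
ee_pos: [0.5388, 0.1359, 0.1607]
eef_rot: [0.997, 0.08, 0.001, -0.0]
ft_force: [-0.3, 0.5, -1.5]
width: 0.0092
(array([-0.05,  1.08, 15.7 ]), array([ 0.   , -0.001,  0.003]))
```

View pics/t17.png

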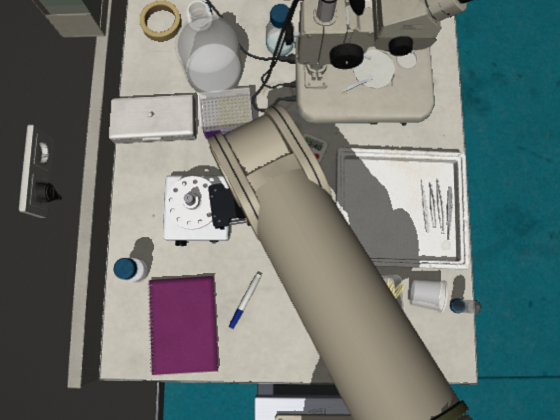

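View pics/s17.png

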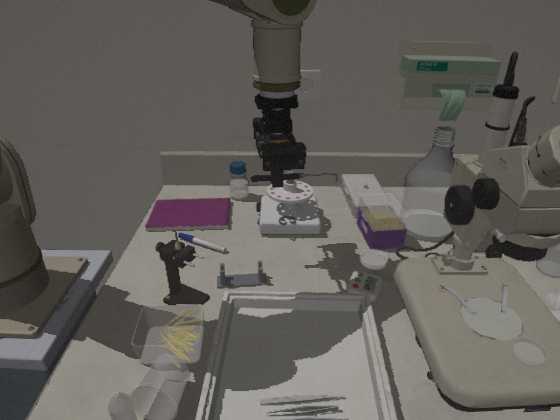

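View pics/w17.png

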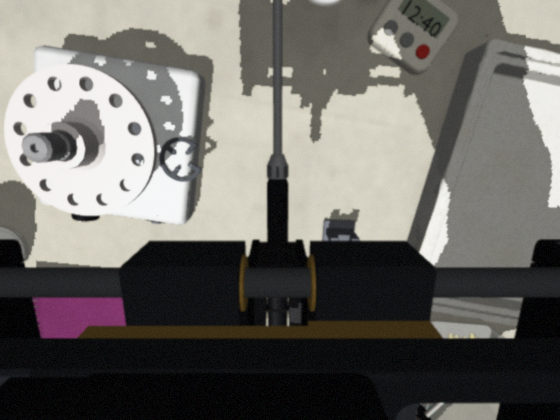

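```bash
python3 -m jog '[[0.3,1,3,0,0,0,-1],[0.3,1,5,0,0,0,-1],[0,0,5,0,0,0,-1],[0,0,3,0,0,0,-1],[0,0,1,0,0,0,-1],[0,0,0,0,0,0,-1]]'; python3 -m jog '[[0,0,0.3,0,0,0,-1],[0,0,0.2,0,0,0,-1],[0,0,0,0,0,0,-1]]'
```

```text
time: 27.42
ee_pos: [0.5478, 0.1169, -0.0102]
eef_rot: [0.997, 0.08, 0.0, -0.0]
ft_force: [0.2, 0.7, 0.0]
width: 0.0094
time: 27.8
ee_pos: [0.5479, 0.1167, -0.0152]
eef_rot: [0.997, 0.079, 0.0, 0.0]
ft_force: [-0.1, -0.6, -0.6]
width: 0.0095
```

```bash
python3 -m jog '[[0,0,0.2,0,0,0,-1],[0,0,0.15,0,0,0,-1],[0,0,0,0,0,0,-1]]'; python3 -m jog '[[0,0,0.1,0,0,0,-1],[0,0,0.1,0,0,0,-1],[0,0,0,0,0,0,-1]]' 10
```

```text
time: 28.18
ee_pos: [0.5475, 0.1167, -0.0192]
eef_rot: [0.997, 0.079, -0.0, 0.0]
ft_force: [0.5, -0.1, -0.2]
width: 0.0095
time: 28.55
ee_pos: [0.5477, 0.1168, -0.0211]
eef_rot: [0.997, 0.079, 0.0, 0.0]
ft_force: [-0.2, -0.7, 0.5]
width: 0.0099
```

Close to the bench now, so I'll release.

```bash
python3 -m jog '[[0,0,0,0,0,0,-0.7],[0,0,0,0,0,0,-0.5],[0,0,0,0,0,0,-0.2],[0,0,0,0,0,0,0],[0,0,0,0,0,0,0],[0,0,-1,0,0,0,0],[0,0,-4,0,0,0,0],[0,0,-5,0,0,0,0],[0,0,-5,0,0,0,0],[0,0,-3,0,0,0,0],[0,0,0,0,0,0,0]]'  20
python3 - <<'E'
from h import *
w=snap('wrist','w18')
c=snap('side','s18',(200,140,360,300),4)
E
```

```text
time: 29.92
ee_pos: [0.549, 0.1173, 0.1622]
eef_rot: [0.997, 0.079, 0.003, 0.0]
ft_force: [1.0, -1.1, -0.2]
width: 0.0435
```

View pics/w18.png

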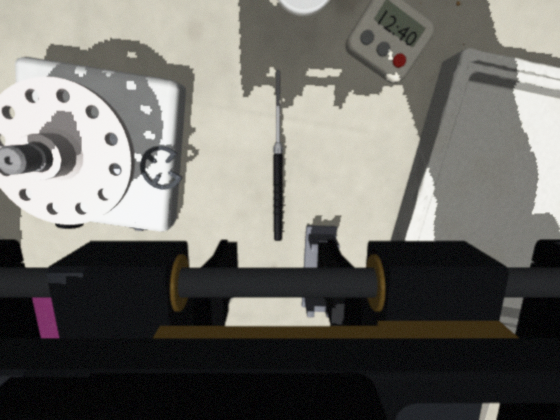

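View pics/s18.png

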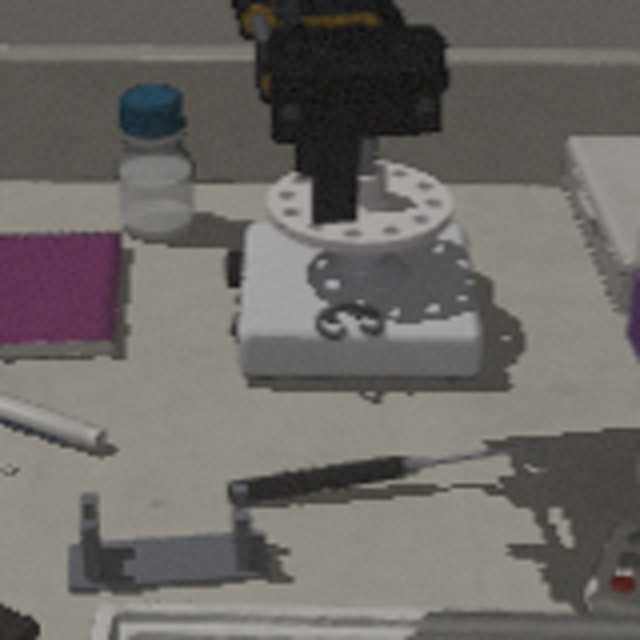

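Run:
```python
from h import *
print(cmd([.5688,.2985,.172],.16))
```

```text
(array([  4.98, -17.62,  -1.3 ]), array([ 0.   , -0.   , -0.001]))
```

```bash
python3 -m jog '[[1,-3,-1,0,0,0,0.9],[1,-4.6,-0.3,0,0,0,0.9],[1.5,-5,0,0,0,0,0.9],[1.5,-5,0,0,0,0,0.9],[0,0,0,0,0,0,0.9],[0,0,0,0,0,0,0.9]]'  30
python3 - <<'E'
from h import *
w=snap('wrist','w19')
print(cmd([.5688,.2985,.172],.16))
s=r.read_state();M=R.from_quat(s['eef_rot']).as_matrix()
print(proj(w,[.5688,.2985,.14]),proj(w,[.5688,.2985,.092]))
t=snap('top','t19',(140,140,300,280),4)
E
```

```text
time: 30.78
ee_pos: [0.5687, 0.2979, 0.1706]
eef_rot: [0.997, 0.08, -0.001, 0.001]
ft_force: [0.2, -0.9, 0.4]
width: 0.082
(array([-0.02, -0.14, -0.1 ]), array([ 0.001,  0.001, -0.002]))
[[274.28789314 228.51115176]] [[274.74989804 211.15379409]]
```

View pics/w19.png

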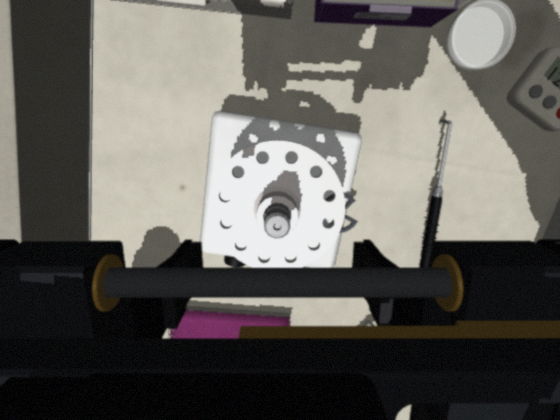

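View pics/t19.png

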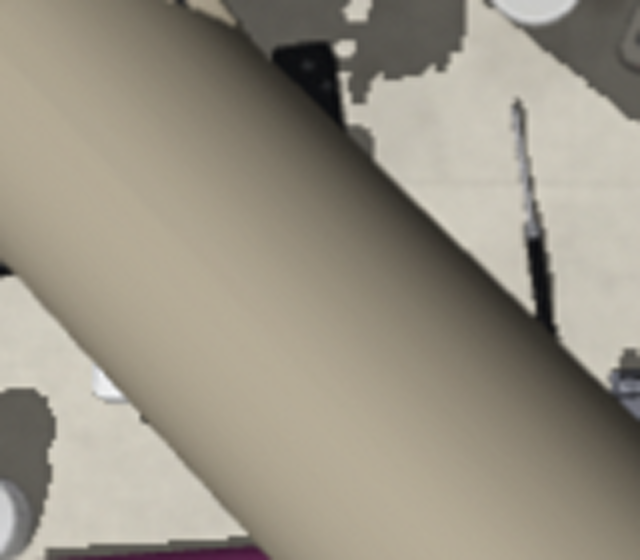

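```bash
python3 -m jog '[[0.08,-0.1,1.5,0,0,0,0.9],[0,0,2.5,0,0,0,0.9],[0,0,2.5,0,0,0,0.9],[0,0,1.5,0,0,0,0.9],[0,0,0.8,0,0,0,0.9],[0,0,0,0,0,0,0.9]]'  30
python3 - <<'E'
from h import *
w=snap('wrist','w20')
c=snap('side','s20',(230,130,350,240),6)
s=r.read_state();print(s['ee_pos'],s['ft_force'])
E
```

```text
time: 31.62
ee_pos: [0.5698, 0.2993, 0.0838]
eef_rot: [0.997, 0.079, -0.0, 0.0]
ft_force: [-0.2, 0.2, 0.6]
width: 0.0828
[0.57018371 0.2997821  0.08474608] [ 0.35408323 -0.80091177  0.35423606]
```

View pics/w20.png

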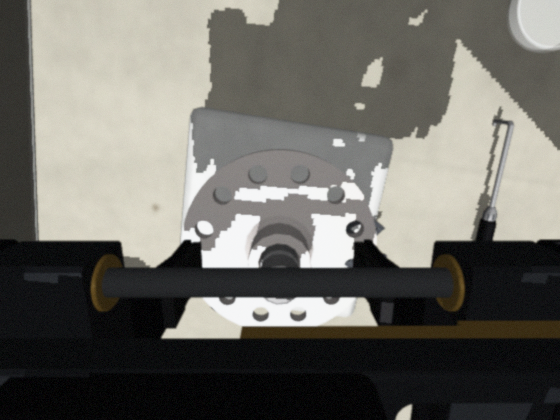

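View pics/s20.png

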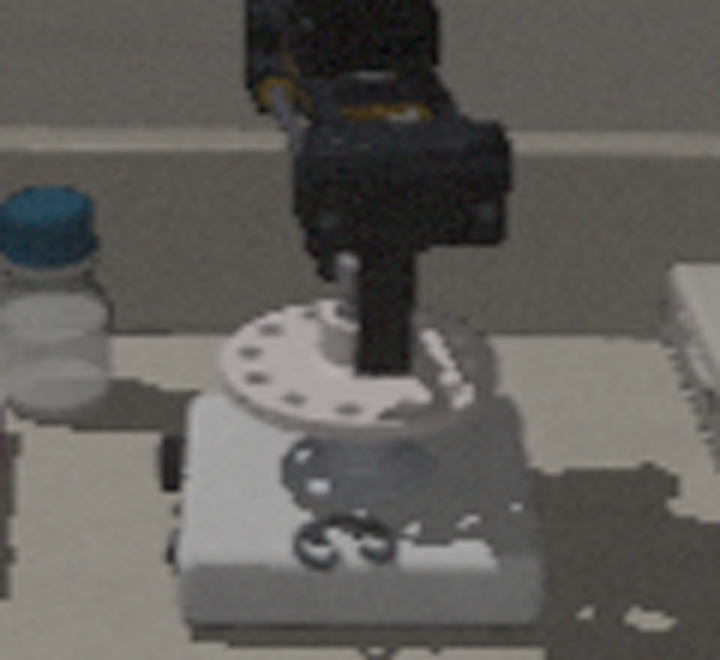

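Run:
```python
from h import *
c=r.camera('side');t=r.camera('wrist')
s=r.read_state();M=R.from_quat(s['eef_rot']).as_matrix();p=s['ee_pos'];print(p)
f=lambda q:(proj(c,p+M@np.array(q))-[230,130]+.5)*6
for q in [(-.0095,.05,-.027),(.0095,.05,-.027),(.0,.041,-.027),(0,.055,-.027),(0,0,-.027)]: print(q,f(q))
for q in [(.5688,.2985,.14),(.572,.2985,.14),(.5688,.2985,.114)]: print(q,(proj(c,q)-[230,130]+.5)*6)
print('wrist', proj(t,[p+M@np.array((.0,.0,-.05)), (.5688,.2985,.14)]))
```

```text
[0.57021279 0.29985601 0.08481672]
(-0.0095, 0.05, -0.027) [[363.8371707  369.07034856]]
(0.0095, 0.05, -0.027) [[411.08285595 365.95664952]]
(0.0, 0.041, -0.027) [[383.37505414 357.40316826]]
(0, 0.055, -0.027) [[389.80905845 373.19931594]]
(0, 0, -0.027) [[365.44515926 313.39651911]]
(0.5688, 0.2985, 0.14) [[363.37466837 252.36374917]]
(0.572, 0.2985, 0.14) [[371.22398079 252.42295737]]
(0.5688, 0.2985, 0.114) [[362.25688208 309.9984786 ]]
wrist [[273.91120417 281.98372573]
 [276.20250345 290.40371105]]
```

```bash
python3 -m jog '[[0,0.1,0.6,0,0,0,0.9],[0,0,0.5,0,0,0,0.9],[0,0,0.3,0,0,0,0.9],[0,0,0,0,0,0,0.9]]'  25; python3 -m jog '[[0,0,0,0,0,0,-1],[0,0,0,0,0,0,-1],[0,0,0,0,0,0,-1],[0,0,0,0,0,0,-1],[0,0,0,0,0,0,-1],[0,0,0,0,0,0,-1]]' 25
```

```text
time: 32.33
ee_pos: [0.5698, 0.2984, 0.0696]
eef_rot: [0.997, 0.079, -0.0, 0.0]
ft_force: [0.2, -0.0, 0.7]
width: 0.0826
time: 33.08
ee_pos: [0.57, 0.2985, 0.0699]
eef_rot: [0.997, 0.079, 0.0, 0.0]
ft_force: [-0.1, -0.4, 0.0]
width: 0.0334
```

```bash
python3 -m jog '[[0,0,-0.3,0,0,0,-1],[0,0,-0.7,0,0,0,-1],[0,0,-1,0,0,0,-1],[0,0,0,0,0,0,-1]]' 30
python3 - <<'E'
from h import *
c=snap('side','s21',(230,130,350,240),6)
E
```

```text
time: 33.58
ee_pos: [0.5705, 0.299, 0.0913]
eef_rot: [0.997, 0.079, 0.001, -0.0]
ft_force: [-1.0, 1.0, -0.7]
width: 0.0333
```

View pics/s21.png

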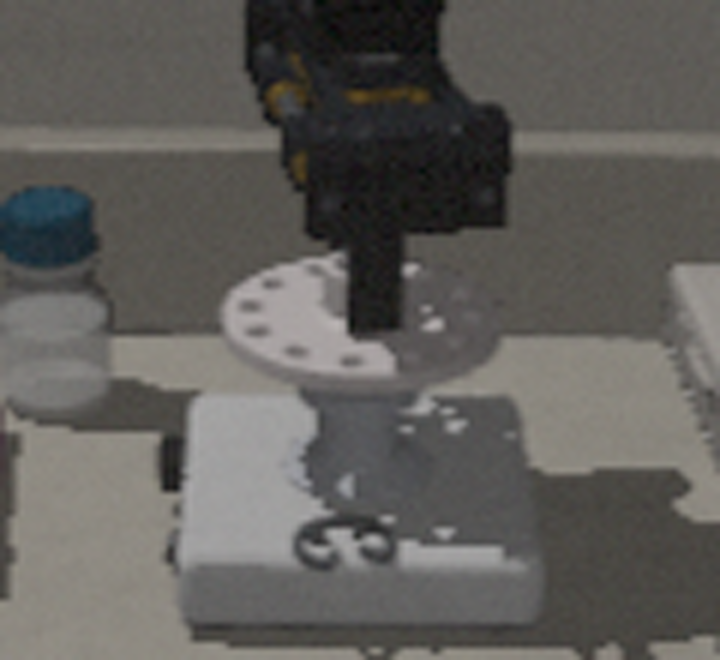

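```bash
python3 -m jog '[[0,0,-1.5,0,0,0,-1],[0,0,-2.5,0,0,0,-1],[0,0,-2.5,0,0,0,-1],[0,0,-0.7,0,0,0,-1],[0,0,0,0,0,0,-1]]' 30
python3 - <<'E'
from h import *
c=snap('side','s22',(200,80,360,240),4)
print(cmd([.572,-.11,.155],.16))
t=r.camera('top')
for uv in [(350,160),(455,160),(350,255),(455,255)]: print(onz(t,uv,.012))
for uv in [(419,190),(425,180),(450,190)]: print('forceps',onz(t,uv,.015))
E
```

```text
time: 34.25
ee_pos: [0.57, 0.2985, 0.1621]
eef_rot: [0.997, 0.079, 0.0, 0.0]
ft_force: [-0.2, -0.3, -1.8]
width: 0.0335
(array([-6.23, 40.35,  0.65]), array([ 0.   ,  0.001, -0.001]))
[ 0.68814966 -0.05599665  0.012     ]
[ 0.69159185 -0.30730738  0.012     ]
[ 0.46367481 -0.05215367  0.012     ]
[ 0.46553374 -0.29460442  0.012     ]
forceps [ 0.6167039  -0.21626745  0.015     ]
forceps [ 0.64093339 -0.23158991  0.015     ]
forceps [ 0.61759596 -0.28985164  0.015     ]
```

View pics/s22.png

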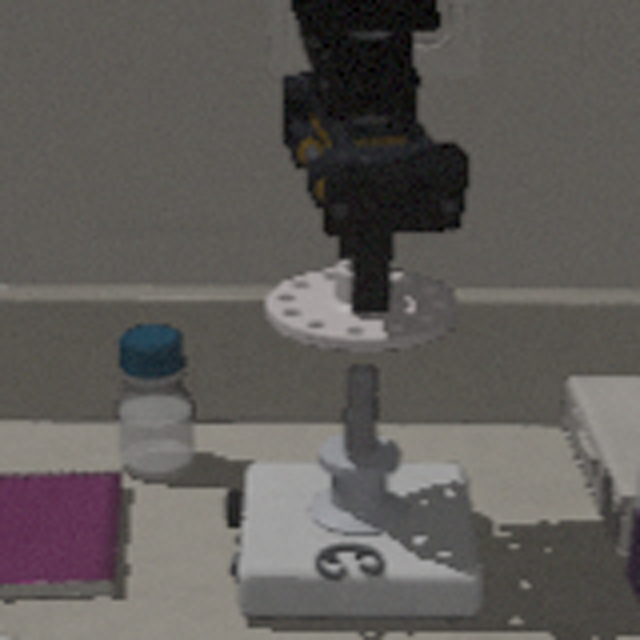

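```bash
python3 -m jog '[[-0.4,2.9,0,0,0,0,-1],[-0.8,5,0,0,0,0,-1],[-0.8,5.5,0,0,0,0,-1],[-0.8,5.5,0,0,0,0,-1],[-0.8,5.5,0,0,0,0,-1],[-0.8,5.5,0,0,0,0,-1],[-0.8,5.5,0,0,0,0,-1],[-0.6,4,0,0,0,0,-1],[-0.2,1.5,0,0,0,0,-1],[0,0,0,0,0,0,-1],[0,0,0,0,0,0,-1]]' 30
python3 - <<'E'
from h import *
w=snap('wrist','w23')
c=snap('side','s23')
print(cmd([.575,-.115,.004],.16))
E
```

```text
time: 35.72
ee_pos: [0.5755, -0.1124, 0.1618]
eef_rot: [0.997, 0.081, -0.0, -0.0]
ft_force: [-0.6, -0.7, -1.2]
width: 0.0334
(array([-0.09,  0.22, 15.8 ]), array([-0.   , -0.   ,  0.002]))
```

View pics/w23.png

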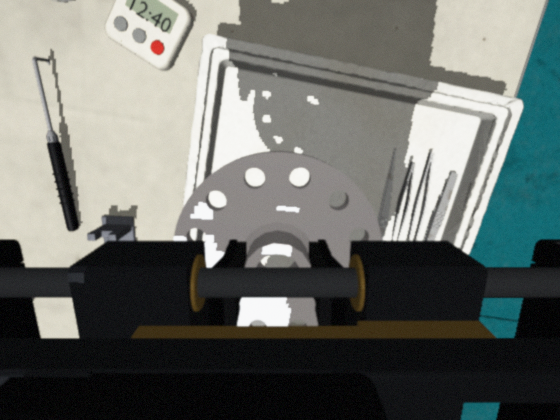

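View pics/s23.png

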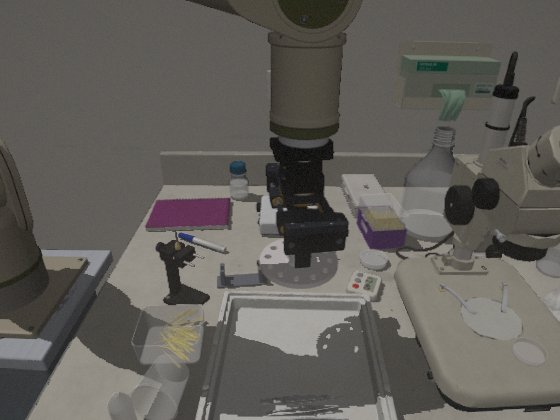

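Run:
```python
from h import *
w=r.camera('wrist')
for uv,z in [((228,64),.012),((489,121),.012),((455,240),.012),((205,40),.04),((520,98),.04),((190,185),.04),((212,150),.012),((391,160),.012),((388,240),.012)]: print(uv,z,onz(w,uv,z).round(3))
```

```text
(228, 64) 0.012 [ 0.696 -0.046  0.012]
(489, 121) 0.012 [ 0.686 -0.314  0.012]
(455, 240) 0.012 [ 0.557 -0.319  0.012]
(205, 40) 0.04 [ 0.708 -0.028  0.04 ]
(520, 98) 0.04 [ 0.707 -0.318  0.04 ]
(190, 185) 0.04 [ 0.577 -0.027  0.04 ]
(212, 150) 0.012 [ 0.611 -0.04   0.012]
(391, 160) 0.012 [ 0.632 -0.226  0.012]
(388, 240) 0.012 [ 0.545 -0.245  0.012]
```

```bash
python3 -m jog '[[0,1.2,3,0,0,0,-1],[0,0,5,0,0,0,-1],[0,0,4,0,0,0,-1],[0,0,2.5,0,0,0,-1],[0,0,1,0,0,0,-1],[0,0,0,0,0,0,-1]]' 30; python3 -m jog '[[0,0,0.4,0,0,0,-1],[0,0,0.2,0,0,0,-1],[0,0,0,0,0,0,-1]]'
```

```text
time: 36.62
ee_pos: [0.5774, -0.1262, 0.0071]
eef_rot: [0.997, 0.08, -0.0, -0.0]
ft_force: [1.3, -0.1, -0.8]
width: 0.0336
time: 37.0
ee_pos: [0.5774, -0.1268, 0.0012]
eef_rot: [0.997, 0.079, 0.0, 0.0]
ft_force: [-0.3, 0.7, -2.0]
width: 0.0326
```

```bash
python3 -m jog '[[0,0,0.15,0,0,0,-1],[0,0,0.1,0,0,0,-1],[0,0,0,0,0,0,-1]]';python3 -m jog '[[0,0,0.1,0,0,0,-1],[0,0,0,0,0,0,-1]]'
```

```text
time: 37.38
ee_pos: [0.5772, -0.1266, -0.0016]
eef_rot: [0.997, 0.079, -0.0, 0.0]
ft_force: [0.4, 0.7, -1.1]
width: 0.0339
time: 37.62
ee_pos: [0.5774, -0.1267, -0.0022]
eef_rot: [0.997, 0.079, 0.0, 0.0]
ft_force: [-2.6, -0.4, 4.0]
width: 0.0336
```

Touchdown, with +4 N in z. I'll release and retreat straight up, opening enough to clear the hub.

```bash
python3 -m jog '[[0,0,0,0,0,0,0],[0,0,0,0,0,0,0.2],[0,0,0,0,0,0,0.4],[0,0,0,0,0,0,0.4],[0,0,-1,0,0,0,0.4],[0,0,-3,0,0,0,0.4],[0,0,-5,0,0,0,0.4],[0,0,-5,0,0,0,0.4],[0,0,-4,0,0,0,0.4],[0,0,0,0,0,0,0.4]]';python3 - <<'E'
from h import *
w=snap('wrist','w24')
c=snap('side','s24')
t=snap('top','t24')
E
```

```text
time: 38.88
ee_pos: [0.5792, -0.1266, 0.1817]
eef_rot: [0.997, 0.079, 0.003, 0.001]
ft_force: [-0.1, 0.3, -0.5]
width: 0.0609
```

View pics/w24.png

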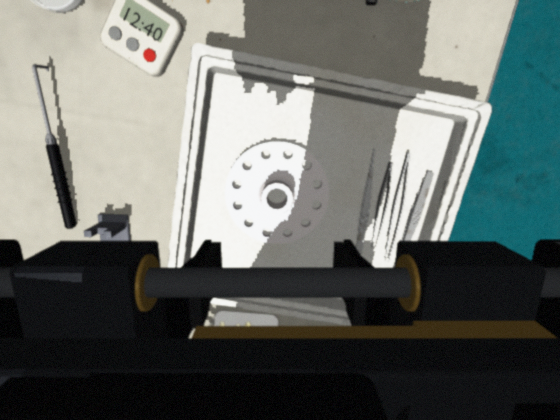

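View pics/s24.png

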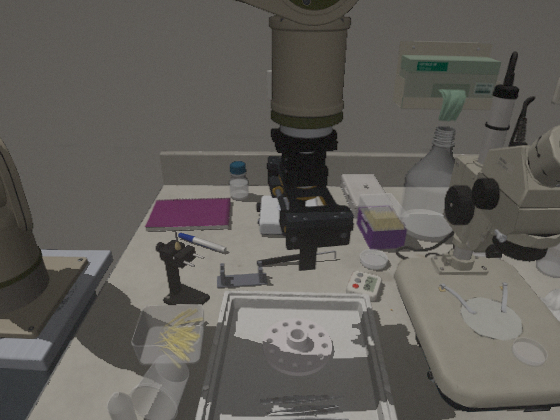

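View pics/t24.png

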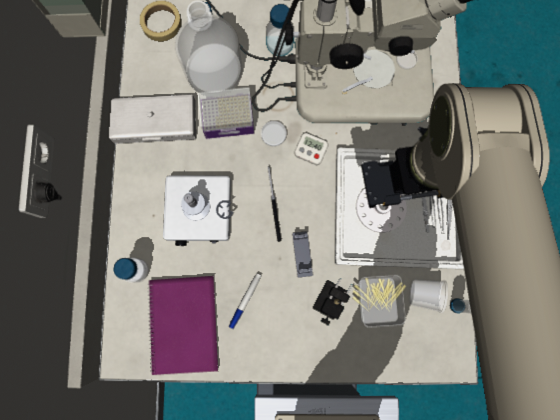

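The wrist view shows the carousel lying flat and hub up at (277,195), clear of the forceps. The top view shows the pick on the bench at (275,203) and the clip at rest on the mixer's top at (226,209). The bottle, marker, timer and dish look unmoved. I'll hand it in.

Run:
```python
from h import *
print(r.close_job(), r.read_state()['time'])
```

```text
the job is handed in; nothing more can be done
the job is handed in; nothing more can be done
```

The job is handed in after about 39 of the 67 s. The clip is off the spindle, the pick lies on the bench, and the carousel is flat in the tray, hub up.

**Prying:** I set the hook against the spindle, lowered it through the clip's window and pulled in 1 mm steps. The highest force read during the pull was about 13 N. After the clip let go it slipped off the hook and landed on the mixer's top, near the edge. It was not lost and had stayed put in every later picture.

**Last checks:** The carousel is in the left part of the tray, clear of the forceps. The bottle, marker, timer, dish and rest look unmoved in the last pictures.

**What disagreed:**
- **Finger length:** The pictures showed the real fingertips about 38 mm short of where the stated TCP and `r.tip_extent` put them. My first grasp of the pick closed on air above the handle. I corrected for this and the later grasps held.
- **Wrist camera:** It read lengths about 3–4 % small and 1–2 mm to the side, so I relied on the top camera and on contact for the fine alignment.

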